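Seal a vial carrier with the bench locking pliers

TASK

Set the vial carrier upright and fully home in the nest between the jaws of the bench pliers, its two latches facing the two jaws, and let go of it. Then squeeze the plier handles together slowly and gently (never more than 25 N on a handle) until they lock shut by themselves with both latches pushed in flush, and let go of the handles. Finally flick the release lever sideways so that the pliers spring open, leaving the sealed carrier standing in the nest; push the latches in only with the pliers, and leave the jar, carton and clock where they are.

Things in the scene. Friction and masses are not known exactly. Their poses are not given: they have to be found in the camera images.
- pliers: Locking pliers lying flat, bolted by their pivot to a fixed grey base plate, 270 x 110 x 8 mm. Origin: on the table under the pivot pin. x runs from the handles (-x) to the jaws (+x), z up. Handles and jaws swing level about the pivot, symmetrically about the x axis, coupled. They are bars 12 mm tall, mid-height 38 mm over the table (32 to 44). The lever reaches back to x = -174 mm
- nest (a point): Centre of the nest's floor, 75 mm ahead of the pivot, 12 mm over the table; axes as the pliers'. Grey block 60 x 64 mm with a pocket 10 mm deep (rim 22 mm over the table), 43 mm (x) by 47 mm (y), chamfered 2 mm: 1.5 mm play each side of the carrier. Handles open, the jaw pads stand 33 mm off its centre at +y and -y, 32 to 44 mm over the table
- squeeze (a point): Point half-way between the two handles where they are squeezed, 85 mm behind the pivot, 38 mm over the table (only the 8 mm base plate is under it); axes as the pliers': squeeze along y. The handles measure about 68 mm over their outer faces here when open, 38 mm when locked shut
- grip_right (a point): Straight black-sleeved bar of the right handle (pliers' -y side), 108 x 12 x 12 mm. This point: where to squeeze it, 85 mm behind the pivot, in mid-bar. The bar ends 130 mm behind the pivot. More than 25 N from the fingers on a handle is too much
- grip_left (a point): The same of the left handle (pliers' +y side)
- handle_right (a joint): Swing of both handles (coupled) and the jaws, rad: 0 open, 0.175 shut at the stop. A toggle resists, at most some 11 to 14 N on each handle if both are squeezed at the squeeze point (double if only one is pushed); past about 0.145 it goes over centre, snaps on to 0.175 and stays shut. Unlocked, they spring back to 0
- release (a joint): Release lever: dark steel bar pivoted on the right handle's inner side near its end, its tail behind the handle ends. 0 at rest (light return spring), grows to 0.7 rad at most as the tail is pushed to the pliers' -y side. With the pliers locked, some 0.2 to 0.5 rad (15 to 30 mm at the tail, 2 to 5 N) forces them past centre; they spring open and the right handle carries the tail some 25 mm further to -y
- lever_tail (a point): Centre of the lever's flat tail, 28 mm long, 8 mm thick (y), 18 mm tall (31 to 49 mm over the table), 50 mm behind the lever's pivot. Axes turn with the lever: x along the tail towards the pivot. Push it towards -y from its +y side, where there is free room when the pliers are locked (the tail is then at x = -160, y = -4 mm of the pliers)
- vial (a point): Amber vial, 24 mm in diameter, fixed upright in a white plastic carrier. Point on its axis 56 mm over the carrier's underside, the height to grip (glass stands free from 32 to 62 mm; above it an aluminium cap, 22 mm in diameter, to the top at 72 mm). Axes as the carrier's. About 0.15 kg in all
- carrier_foot (a point): Centre of the carrier's underside. Foot block 40 mm (x) x 44 mm (y), 32 mm tall with its side rails, alike under a half turn. The latches stick out at +y and -y, so the carrier's y axis must lie along the pliers' y axis (either way round)
- latch_a (a joint): White latch, 22 mm wide, 12 mm tall, at 20 to 32 mm over the underside, at the carrier's +y side: 0 = open, 6 mm proud of the carrier's side; 0.006 = fully in, flush. It is stiff (about 3 N) and stays where it is left
- latch_b (a joint): The same at the carrier's -y side
- jar: White jar with cap, 42 mm in diameter, 68 mm tall, stands near the carrier; origin under its centre. To be left alone
- carton: White carton with an orange band, 75 x 60 x 55 mm, to the left; origin under its centre. To be left alone
- clock: Black table clock, 35 x 85 x 55 mm, to the left; origin under its centre. To be left alone
There are look-alikes about, which are no part of the job. What is shaped like the part that bears vial but red is not meant.

How it is judged:
On the way, in this order (a step that is already met when the one before it is completed fails the run):
1. the carrier sits fully home in the nest, latches still open, pliers open, and is let go (horizontal distance between carrier_foot and nest below 0.004 m and z of carrier_foot in the frame of nest below 0.0025 m and angle between carrier_foot's own z axis and vertical below 0.05 rad and angle between the y axis of carrier_foot and the y axis of nest, either way round below 0.15 rad and value of joint each of latch_a, latch_b below 0.002 m and value of joint handle_right below 0.04 rad and contact force between the fingers and carrier below 0.1 N), for 0.2 s.
2. the pliers are locked shut on the carrier with both latches in, and the handles are let go (value of joint handle_right above 0.165 rad and value of joint each of latch_a, latch_b above 0.005 m and value of joint release below 0.1 rad and contact force between the fingers and pliers below 0.1 N), for 0.3 s.
3. the release lever is flicked while the pliers are still locked (value of joint each of release, handle_right above 0.12 rad).
At the end, for the whole second after the job is handed in: The pliers are open again (handle joint under 0.04 rad) with the lever at rest, both latches are at least 5 of 6 mm in, and the carrier stands upright (within 0.05 rad) on the nest floor (within 2.5 mm in height, 4 mm sideways) (value of joint handle_right below 0.04 rad and value of joint release below 0.1 rad and value of joint each of latch_a, latch_b above 0.005 m and horizontal distance between carrier_foot and nest below 0.004 m and z of carrier_foot in the frame of nest below 0.0025 m and angle between carrier_foot's own z axis and vertical below 0.05 rad and angle between the y axis of carrier_foot and the y axis of nest, either way round below 0.15 rad); the robot touches nothing.
It fails at once if more than 25 N from the fingers on a handle (or on the lever or jaw it carries) (contact force between the fingers and handle_right above 25 N or contact force between the fingers and handle_left above 25 N).
It fails at once if a latch pressed by the fingers (contact force between the fingers and latch_a above 3 N or contact force between the fingers and latch_b above 3 N).
It fails at once if the jar, carton or clock shifted by over 20 mm (distance of any of jar, carton, clock from where it was at the start of the episode above 0.02 m).
It also fails if it takes over 64 s, if anything falls off the work surface, if the arm or the gripper's body presses on something with over 40 N, if the wrist force passes 120 N, or if a joint passes its speed limit or range.

ROBOT

A 6-joint arm with a two-finger parallel gripper is mounted at the origin on the work surface. World frame = base frame: x ahead of the robot, y to its left, z up, the work surface at z = 0. Lengths are in m, angles in rad, forces in N, time in s.
With the tool pointing down it reaches from about 0.425 to 0.925 m from the base axis. Payload 12.5 kg.
Tool frame: the origin (TCP) lies between the finger pads; the fingertips stand 14 mm ahead of it and the grasp point (between the pads) lies 5 mm behind it (robot.nose_length is the distance from the TCP to the fingertips, in m); z points along the fingers, y is the direction in which the jaws open and shut (so a half turn about z gives the same grasp; the last joint's range is limited). The gripper opens to 85 mm and grips with 20 to 120 N. Pads are 22 mm wide; open, the fingers measure 114 mm over their backs; the gripper's body (76 mm by 85 mm) begins 54 mm behind the grasp point. The pads swing forward as they close: fully open they stand 13 mm farther back than shut.
Start: joints at [1.051, 0.491, 1.559, -0, 1.092, -0.106], TCP at [0.251, 0.572, 0.245] pointing down, gripper open.
Joint ranges: [-3.1, 3.1], [-0.84, 2.19], [0.05, 2.79], [-1.13, 4.28], [0.06, 2.93], [-2.69, 2.69]. Speed limits (rad/s): [2.22, 2.22, 2.79, 3.14, 3.14, 3.14].

INTERFACE

Orientations are given as a rotation vector (axis times angle).
In Python, from plant import robot gives the robot as it stands.
- The arm moves only by the shell command python3 -m inch 'ROWS' [FORCE]. ROWS is JSON, a list of rows, each an object with "claw": the closure, from -1 (fully open) to 1 (shut); "travel": the shift along the tool's x, y, z in mm, a list of three; "delta_rot": the turn, a rotation vector about the tool's x, y, z in degrees, a list of three. In form: [{"claw": claw, "travel": [tx, ty, tz], "delta_rot": [wx, wy, wz]}, ...]. A call has 1 to 12 rows; each row shifts and turns the pose as measured when the row begins, along the tool's axes as they then stand; what a row does not reach is not made up. A row lasts 1/8 s, in which the tool goes at most 62.5 mm and 10.7 degrees, less where a joint would pass 70% of its speed; a pose out of reach is approached as far as the arm can. A call is refused whole if a number of a shift passes 62.5 or a number of a turn 10.7, either way. A call with a gripper value outside its range is refused whole. The fingers move at their own pace and stop on an object; FORCE is the grip in N (left out, the last holds). Time passes only in rows, so rows that do not move let the fingers close. It gives the time, the measured TCP pose, the force and the opening at its end, in the units of the state.
- robot.observe(): the state, without advancing time (a new reading comes with each control period).
- robot.get_image(name): name is "scene" or "top" or "wrist"; returns a dict with "image" (384x512x3 uint8, blue, green, red), "range_z" (384x512 float32, m along the optical axis (not along the pixel's ray), 0 where there is no reading), "camera_matrix" (3x3 intrinsics, pixels), "k1" (the pictures are not rectified: a ray, as slopes to the right and down, at radius r is drawn at 1 + k1 r^2 times it, then the intrinsics apply), "R" (3x3) and "t" (3): a world point X has camera coordinates R X + t; the wrist camera has in their place "mount" (4x4, takes a point from camera to tool coordinates, whose origin is the TCP and whose axes are the flange's). Camera axes: x right, y down, z forward; pixel columns grow to the right and rows downward; lengths in m; the calibration is good to about 2 mm. A picture is of the moment at which its call begins: read the wrist's pose just before it.
- robot.finish_job(): hands the job in, once; it reports no verdict.
The state is a dict: "t": time; "joint_pos": joint angles; "dq": joint speeds; "effort": joint torques, N m; "ee_pos": TCP position; "orientation": TCP orientation; "ft_force": force on the tool from outside, world axes, zero at the start; "ft_torque": the same for the moment, N m; "grip_width": opening from 0.0 (shut) to 1.0 (fully open).
Only numpy, scipy, OpenCV 4.12 (cv2) and the standard library are available. Lean on these libraries where they do the work, as an engineer would, in place of code of your own. Each camera call takes 0.05 s, during which the arm holds its last target.

## Working session

There is one attempt and no reset: what is moved stays moved. The work goes in short steps, Python scripts to look and compute and a shell command to move; the robot and the scene stay as the last step left them, time stands still between calls to the robot, and variables do not carry over. Pictures are saved under pics/ and viewed, and the job is handed in when it is done.

```bash
ls; mkdir -p pics; cat > h.py <<'E'
import numpy as np, cv2
from scipy.spatial.transform import Rotation as Ro
from plant import robot
def grab(n):
    s=robot.observe(); im=robot.get_image(n)
    K=np.array(im['camera_matrix']); 
    if 'R' in im: R=np.array(im['R']);t=np.array(im['t']); Rc=R.T; c=-R.T@t
    else:
        M=np.array(im['mount']); Rt=Ro.from_rotvec(s['orientation']).as_matrix()
        Rc=Rt@M[:3,:3]; c=Rt@M[:3,3]+np.array(s['ee_pos'])
    return dict(im=im['image'],z=im['range_z'],K=K,k1=im['k1'],Rc=Rc,c=c)
def slope(g,u,v):
    K=g['K'];d=np.array([(u-K[0,2])/K[0,0],(v-K[1,2])/K[1,1]]);p=d.copy()
    for _ in range(20): p=d/(1+g['k1']*(p@p))
    return p
def atz(g,u,v,h):
    p=slope(g,u,v);r=g['Rc']@np.array([p[0],p[1],1]);return g['c']+r*(h-g['c'][2])/r[2]
def dep(g,u,v):
    p=slope(g,u,v);z=g['z'][int(v),int(u)];return g['c']+g['Rc']@(np.array([p[0],p[1],1])*z)
def proj(g,X):
    p=g['Rc'].T@(np.array(X)-g['c']);p=p[:2]/p[2];p=p*(1+g['k1']*(p@p));return g['K'][0,0]*p[0]+g['K'][0,2],g['K'][1,1]*p[1]+g['K'][1,2]
def save(g,n,crop=None,s=1):
    im=g['im']
    if crop: im=im[crop[1]:crop[3],crop[0]:crop[2]]
    cv2.imwrite('pics/'+n,cv2.resize(im,None,fx=s,fy=s,interpolation=cv2.INTER_CUBIC))
import pickle
def keep(g,n): pickle.dump(g,open(n,'wb'))
def load(n): return pickle.load(open(n,'rb'))
E
python3 - <<'E'
from h import *
for n in ['top','scene','wrist']:
    g=grab(n);save(g,n+'0.png',s=1.5);keep(g,n+'0.pkl');print(n,g['c'],g['k1'],g['K'][0,0])
print(robot.observe())
E
```

```text
pics
top [0.48818177 0.02231705 1.21144992] 0.009310844712146736 406.1233011320528
scene [ 0.97434688 -0.52487492  0.68900143] -0.0027069386925562505 388.5003079506461
wrist [0.18536996 0.601373   0.37471998] -0.04250123369642416 340.40220448597677
{'t': 0.15, 'joint_pos': array([ 1.05141113e+00,  4.91431077e-01,  1.55926951e+00, -2.27081471e-05,
        1.09166456e+00, -1.05629812e-01]), 'dq': array([-0.00068085,  0.00018208, -0.00225235,  0.00037086,  0.00068467,
       -0.00022585]), 'effort': array([ 1.11302321e-03, -6.18706584e+01, -2.61696535e+01, -1.10597691e-04,
        3.23262087e-03,  3.35653920e-05]), 'ee_pos': array([0.2512204 , 0.57215215, 0.24486953]), 'orientation': array([-6.45238392e-01, -3.07439404e+00,  1.16429921e-03]), 'ft_force': array([ 0.6144091 , -0.56202012, -0.05854784]), 'ft_torque': array([ 0.01682358, -0.00068199, -0.01990601]), 'grip_width': 1.0027194921196247}
```

View pics/top0.png

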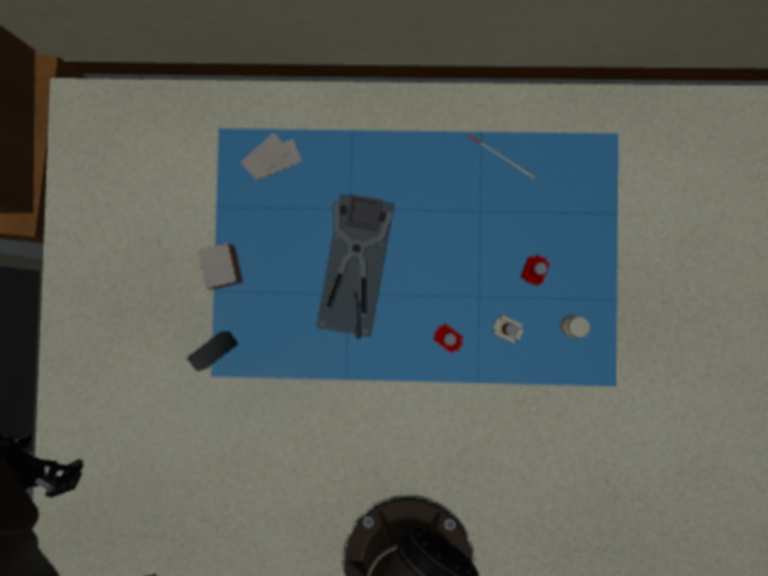

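View pics/scene0.png

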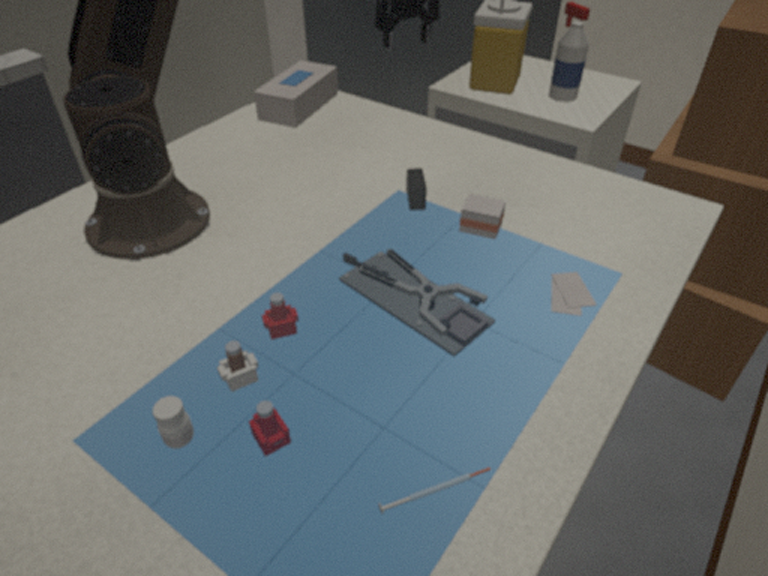

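View pics/wrist0.png

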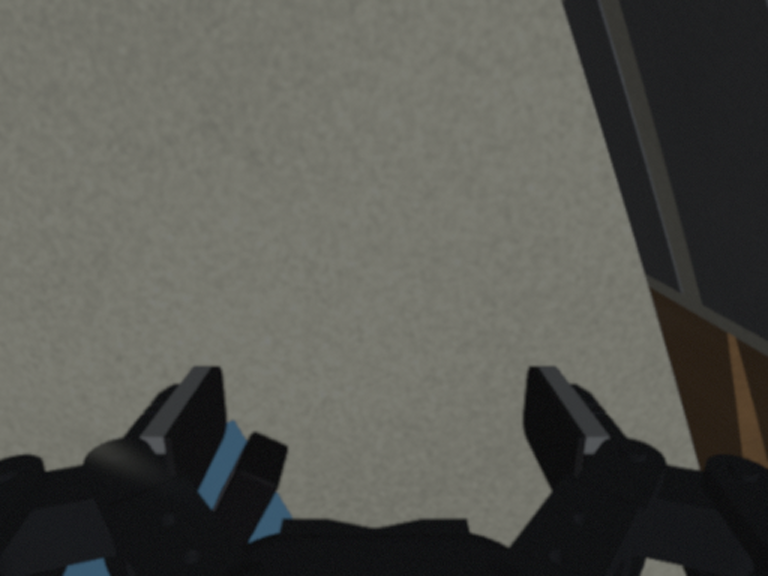

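The white carrier is at (508,329) in the enlarged top view. The red look-alikes are at (537,269) and (448,338), and the jar is at (575,327). The white one is the one meant. I'll zoom in to confirm.

```bash
python3 - <<'E'
from h import *
g=load('top0.pkl');save(g,'c1.png',(280,160,400,250),6);save(g,'c2.png',(200,120,280,235),5)
g=load('scene0.pkl');save(g,'c3.png',(90,190,210,300),6)
E
```

```text
(no output)
```

View pics/c1.png

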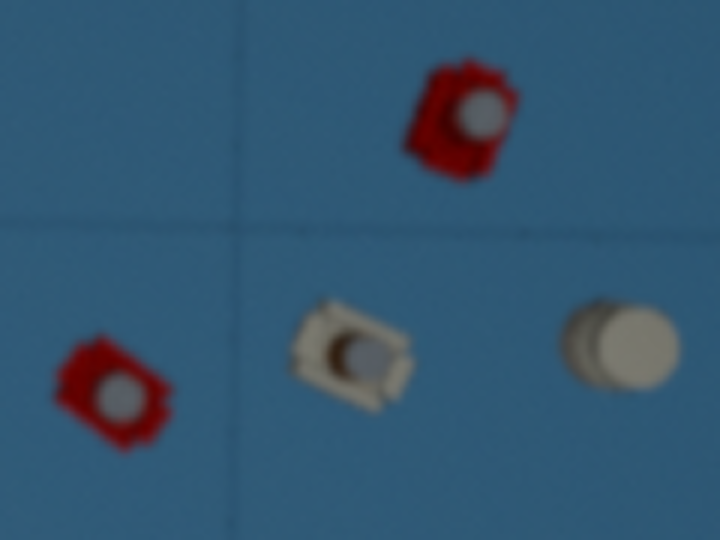

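View pics/c2.png

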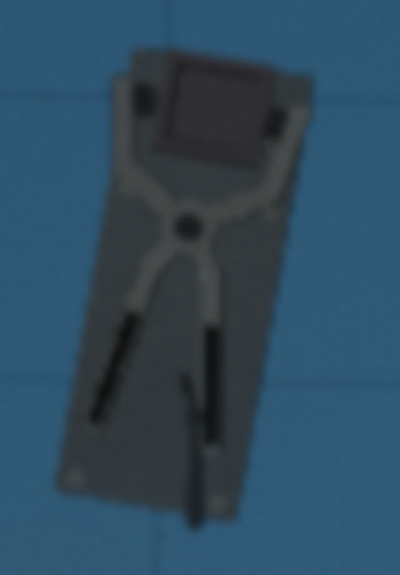

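View pics/c3.png

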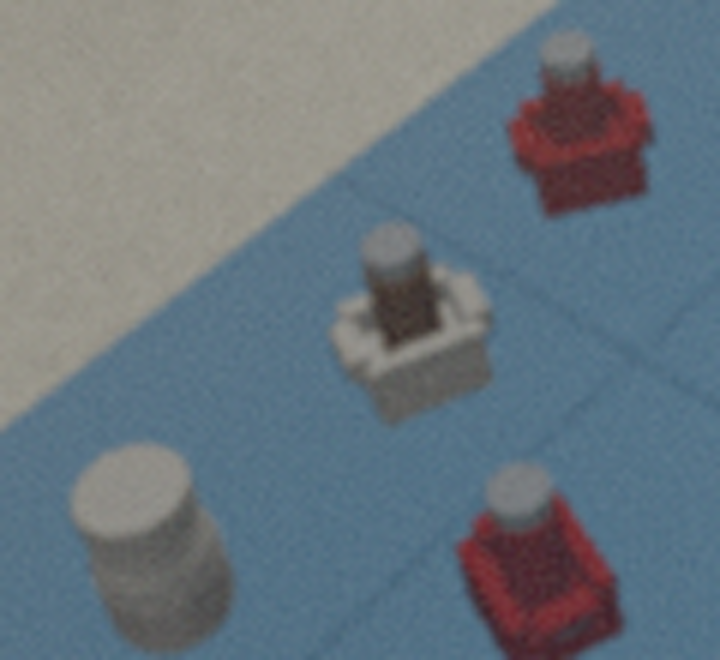

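The crops confirm it: the white carrier is at crop c1 (355,357), upright, with its latch axis running left to right and down. Next I'll measure.

```bash
python3 - <<'E'
from h import *
g=load('top0.pkl')
C1=lambda u,v:(280+(u+.5)/6-.5,160+(v+.5)/6-.5)
C2=lambda u,v:(200+(u+.5)/5-.5,120+(v+.5)/5-.5)
print('cap',atz(g,*C1(368,358),.072), dep(g,*C1(368,358)))
cs=[atz(g,*C1(*p),.032) for p in [(330,302),(413,345),(380,412),(293,370)]]
print('corners',np.round(cs,4),np.mean(cs,0))
for a,b in[(0,1),(3,2),(0,3),(1,2)]:
  d=cs[b]-cs[a];print(np.linalg.norm(d),np.degrees(np.arctan2(d[1],d[0])))
pv=atz(g,*C2(188,227),.046);print('pivot',pv,dep(g,*C2(188,227)))
pl=[atz(g,*C2(*p),.008) for p in [(135,50),(312,78),(238,520),(60,490)]]
print('plate',np.round(pl,4),np.mean(pl,0))
for a,b in[(0,1),(3,2),(3,0),(2,1)]:
  d=pl[b]-pl[a];print(np.linalg.norm(d),np.degrees(np.arctan2(d[1],d[0])))
nc=[atz(g,*C2(*p),.022) for p in [(175,55),(275,70),(262,167),(158,150)]];n=np.mean(nc,0)
print('nest',np.round(nc,4),n,np.linalg.norm((n-pv)[:2]),np.degrees(np.arctan2(*(n-pv)[1::-1])))
print('tail',atz(g,*C2(197,513),.049))
print('jar',atz(g,*C1(640,348),.068))
E
```

```text
cap [ 0.45869851 -0.18373959  0.072     ] [ 0.45870811 -0.18367249  0.07237103]
corners [[ 0.4841 -0.1724  0.032 ]
 [ 0.4644 -0.2124  0.032 ]
 [ 0.4319 -0.1971  0.032 ]
 [ 0.4511 -0.1552  0.032 ]] [ 0.45788276 -0.18426506  0.032     ]
0.0445663218589581 -116.3086250674574
0.04603682863981136 -114.59831871557392
0.03726746374774661 152.5179328788571
0.03589220245692204 154.78779690731696
pivot [0.60736536 0.11113182 0.046     ] [0.60715769 0.11097706 0.04803079]
plate [[0.7167 0.1482 0.008 ]
 [0.7017 0.0421 0.008 ]
 [0.4379 0.0803 0.008 ]
 [0.4532 0.1864 0.008 ]] [0.57736514 0.11426923 0.008     ]
0.10714441606739417 -98.04153680974593
0.10724623188901466 -98.22611082607972
0.26617926675797554 -8.254425624825926
0.2665243928795066 -8.232381702991256
nest [[0.7114 0.123  0.022 ]
 [0.7036 0.0638 0.022 ]
 [0.6461 0.0702 0.022 ]
 [0.655  0.1317 0.022 ]] [0.67900487 0.09718666 0.022     ] 0.07298414983663887 -11.01530030648898
tail [0.44306311 0.10188447 0.049     ]
jar [ 0.46612009 -0.30986568  0.068     ]
```

```bash
cat >> h.py <<'E'
def to(x,y,z,yaw=None,n=None):
    """tool-frame shift (mm) to world target; yaw: wanted direction of tool y (deg), mod 180"""
    s=robot.observe();R=Ro.from_rotvec(s['orientation']).as_matrix();p=np.array(s['ee_pos'])
    d=R.T@(np.array([x,y,z])-p)*1000
    ty=np.degrees(np.arctan2(R[1,1],R[0,1]));tilt=R.T@np.array([0,0,-1])
    print('t',round(s['t'],2),'p',p.round(4),'tooly',ty.round(2),'tilt(deg about x,y)',np.degrees([-tilt[1],tilt[0]]).round(2),'F',s['ft_force'].round(1),'w',round(s['grip_width']*85,1))
    k=n or int(np.ceil(np.abs(d).max()/60)); print('travel',d.round(1),'rows',k,'each',(d/max(k,1)).round(1))
    if yaw is not None:
        e=(yaw-ty+90)%180-90; print('turn wz (tool) total',round(-e,2))
E
python3 -c "
from h import *
to(.666,.10,.25,81.8)"
```

```text
t 0.15 p [0.2512 0.5722 0.2449] tooly 66.29 tilt(deg about x,y) [-0.04 -0.  ] F [ 0.6 -0.6 -0.1] w 85.2
travel [-569.6 -265.6   -5. ] rows 10 each [-57.  -26.6  -0.5]
turn wz (tool) total -15.51
```

```bash
python3 -m inch '[{"claw":-1,"travel":[-57,-26.6,0],"delta_rot":[0,0,0]},{"claw":-1,"travel":[-57,-26.6,0],"delta_rot":[0,0,0]},{"claw":-1,"travel":[-57,-26.6,0],"delta_rot":[0,0,0]},{"claw":-1,"travel":[-57,-26.6,0],"delta_rot":[0,0,0]},{"claw":-1,"travel":[-57,-26.6,0],"delta_rot":[0,0,0]},{"claw":-1,"travel":[-57,-26.6,0],"delta_rot":[0,0,0]},{"claw":-1,"travel":[-57,-26.6,0],"delta_rot":[0,0,0]},{"claw":-1,"travel":[-57,-26.6,0],"delta_rot":[0,0,0]},{"claw":-1,"travel":[-57,-26.6,0],"delta_rot":[0,0,0]},{"claw":-1,"travel":[-57,-26.6,0],"delta_rot":[0,0,0]},{"claw":-1,"travel":[0,0,0],"delta_rot":[0,0,-8]},{"claw":-1,"travel":[0,0,0],"delta_rot":[0,0,-8]}]'; python3 - <<'E'
from h import *
to(.666,.10,.25,81.8)
g=grab('wrist');keep(g,'w1.pkl');save(g,'w1.png',s=1.5);print(g['c'],g['Rc'].round(3))
E
```

```text
t: 1.65
ee_pos: [0.6667, 0.0977, 0.2413]
orientation: [-0.197, -3.132, 0.003]
ft_force: [0.3, 0.1, 0.5]
grip_width: 0.999
t 1.65 p [0.6667 0.0977 0.2413] tooly 82.79 tilt(deg about x,y) [-0.11 -0.2 ] F [0.3 0.1 0.5] w 84.9
travel [ 1.   2.1 -8.7] rows 1 each [ 1.   2.1 -8.7]
turn wz (tool) total 0.99
[0.59580334 0.10704731 0.37148289] [[ 0.126  0.952  0.279]
 [ 0.992 -0.12  -0.037]
 [-0.002  0.281 -0.96 ]]
```

View pics/w1.png

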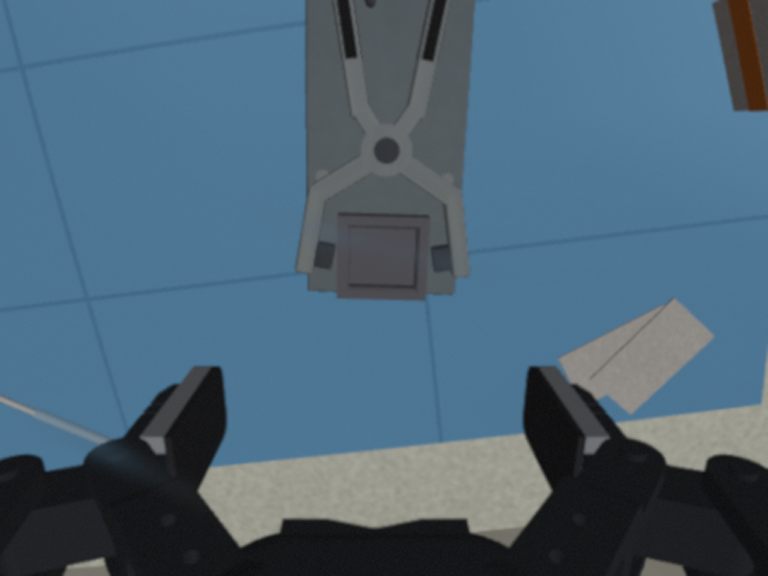

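```bash
python3 - <<'E'
from h import *
g=load('w1.pkl');save(g,'w1c.png',(190,75,320,205),6)
E
```

```text
(no output)
```

View pics/w1c.png

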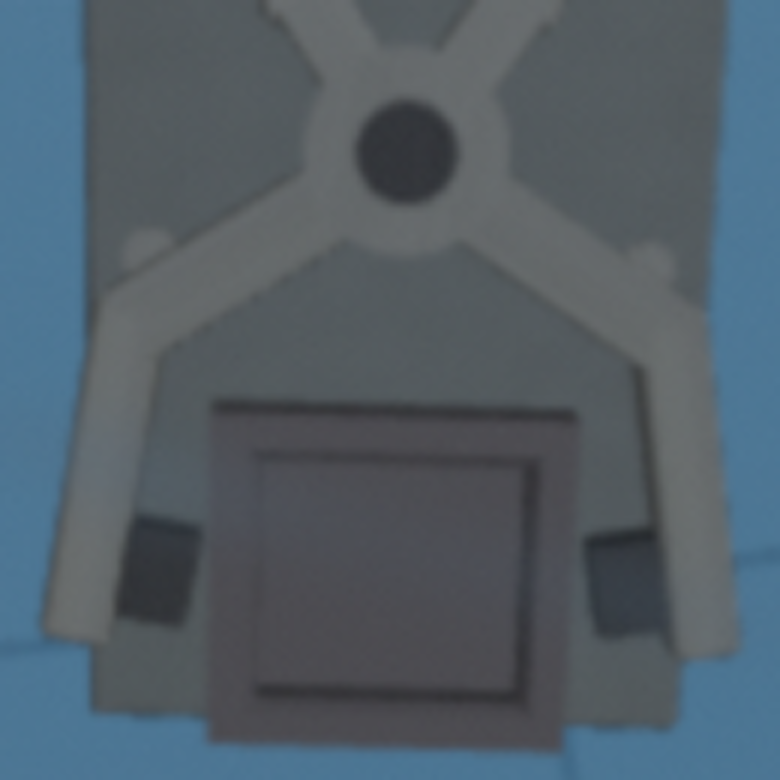

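```bash
python3 - <<'E'
from h import *
g=load('w1.pkl')
C=lambda u,v:(190+(u+.5)/6-.5,75+(v+.5)/6-.5)
cs=[atz(g,*C(*p),.022) for p in [(212,414),(577,420),(563,750),(208,742)]];n=np.mean(cs,0)
print(np.round(cs,4),'nest',n)
for a,b in[(0,1),(3,2),(0,3),(1,2)]:
  d=cs[b]-cs[a];print(np.linalg.norm(d),np.degrees(np.arctan2(d[1],d[0])))
for h in (.044,.048):
  pv=atz(g,*C(407,151),h);print('pivot',pv,np.linalg.norm((n-pv)[:2]),np.degrees(np.arctan2(*(n-pv)[1::-1])))
print(dep(g,*C(407,151)),dep(g,*C(400,590)),dep(g,*C(235,600)))
pk=[atz(g,*C(*p),.022) for p in [(252,452),(542,462),(528,705),(252,695)]];print(np.mean(pk,0))
E
```

```text
[[0.6482 0.0742 0.022 ]
 [0.6571 0.1364 0.022 ]
 [0.7164 0.1281 0.022 ]
 [0.7069 0.0648 0.022 ]] nest [0.68216189 0.10089161 0.022     ]
0.06285556209174951 81.8712592727942
0.06402192246167561 81.46692930341919
0.05944700654381084 -9.050209501421937
0.059891474295251955 -7.929045942288083
pivot [0.60787904 0.1123751  0.044     ] 0.0751652290861488 -8.787870463621493
pivot [0.60773155 0.11231002 0.048     ] 0.0753011028171965 -8.721790410639121
[0.60768164 0.112288   0.04935333] [0.68541423 0.10242484 0.01331239] [0.68107603 0.07354897 0.02333472]
[0.68139471 0.10161562 0.022     ]
```

```bash
python3 -c "
from h import *
to(.51,-.205,.22,64.7)"
```

```text
t 1.7 p [0.6667 0.0977 0.2412] tooly 83.18 tilt(deg about x,y) [-0.12 -0.2 ] F [ 0.4 -0.2  0. ] w 85.3
travel [ 119.6 -319.1   22.3] rows 6 each [ 19.9 -53.2   3.7]
turn wz (tool) total 18.48
```

```bash
python3 -m inch '[{"claw":-1,"travel":[20,-53,4],"delta_rot":[0,0,0]},{"claw":-1,"travel":[20,-53,4],"delta_rot":[0,0,0]},{"claw":-1,"travel":[20,-53,4],"delta_rot":[0,0,0]},{"claw":-1,"travel":[20,-53,4],"delta_rot":[0,0,0]},{"claw":-1,"travel":[20,-53,4],"delta_rot":[0,0,0]},{"claw":-1,"travel":[20,-53,4],"delta_rot":[0,0,0]},{"claw":-1,"travel":[0,0,0],"delta_rot":[0,0,9]},{"claw":-1,"travel":[0,0,0],"delta_rot":[0,0,9.5]},{"claw":-1,"travel":[0,0,0],"delta_rot":[0,0,0]}]'; python3 - <<'E'
from h import *
to(.458,-.184,.25,64.7)
g=grab('wrist');keep(g,'w2.pkl');save(g,'w2.png',s=1.5)
u,v=proj(g,(.458,-.184,.03));print(u,v)
E
```

```text
t: 2.82
ee_pos: [0.5026, -0.211, 0.2163]
orientation: [-0.727, -3.052, 0.004]
ft_force: [0.5, 0.3, 0.3]
grip_width: 1.0
t 2.83 p [ 0.5026 -0.211   0.2163] tooly 63.21 tilt(deg about x,y) [-0.19 -0.2 ] F [0.5 0.3 0.3] w 85.0
travel [ 52.1   3.9 -33.5] rows 1 each [ 52.1   3.9 -33.5]
turn wz (tool) total -1.49
254.3718563230395 109.5053954647753
```

View pics/w2.png

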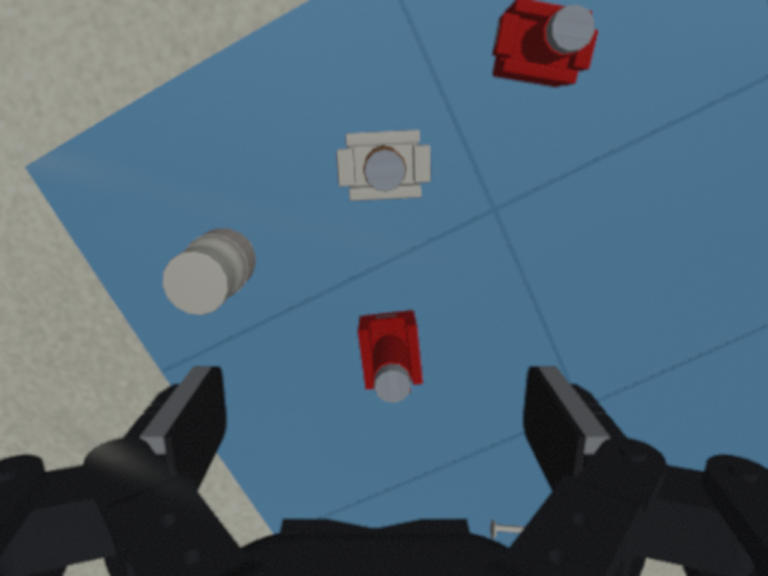

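```bash
python3 - <<'E'
from h import *
g=load('w2.pkl');save(g,'w2c.png',(215,75,300,145),9)
E
```

```text
(no output)
```

View pics/w2c.png

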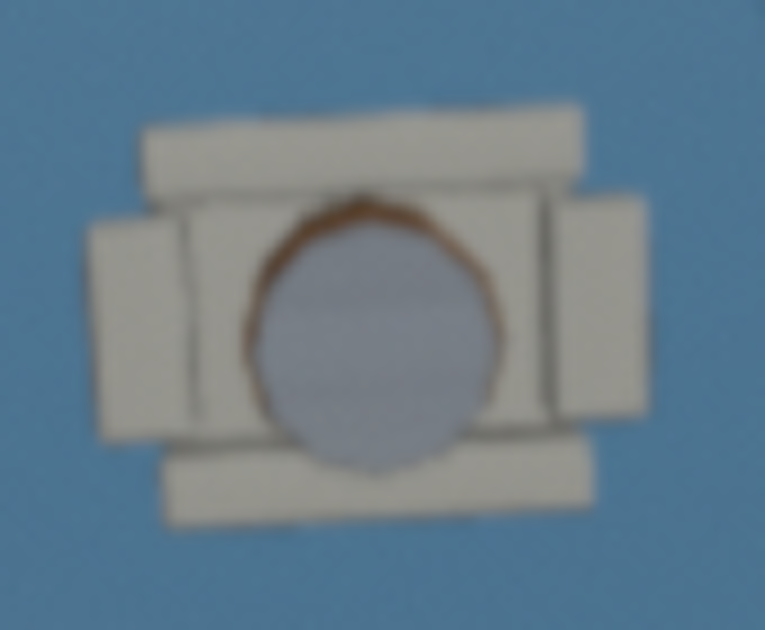

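```bash
python3 - <<'E'
from h import *
g=load('w2.pkl')
C=lambda u,v:(215+(u+.5)/9-.5,75+(v+.5)/9-.5)
print('cap',atz(g,*C(379,346),.072),dep(g,*C(379,346)))
cs=[atz(g,*C(*p),.032) for p in [(143,130),(583,106),(594,508),(166,528)]];print('foot',np.mean(cs,0))
for a,b in[(0,1),(3,2),(0,3),(1,2)]:
  d=cs[b]-cs[a];print(np.linalg.norm(d),np.degrees(np.arctan2(d[1],d[0])))
E
```

```text
cap [ 0.45871724 -0.18281847  0.072     ] [ 0.45863755 -0.18279973  0.07310637]
foot [ 0.45905007 -0.18307694  0.032     ]
0.04357264874540507 66.25097102702553
0.043817347015344885 65.92094383454304
0.039421641074119204 -24.203713481294148
0.03967284874302872 -23.848484724318073
```

```bash
python3 -m inch '[{"claw":-1,"travel":[48,0,0],"delta_rot":[0,0,-2.8]},{"claw":-1,"travel":[0,0,0],"delta_rot":[-0.2,-0.2,0]},{"claw":-1,"travel":[0,0,0],"delta_rot":[0,0,0]}]'; python3 -c "
from h import *
to(.4588,-.183,.12,66.0)"
```

```text
t: 3.25
ee_pos: [0.4594, -0.1883, 0.2164]
orientation: [0.633, 3.077, 0.001]
ft_force: [0.3, -0.1, 0.3]
grip_width: 1.002
t 3.25 p [ 0.4594 -0.1883  0.2164] tooly 66.76 tilt(deg about x,y) [0.03 0.03] F [ 0.3 -0.1  0.3] w 85.1
travel [ 2.7  4.5 96.4] rows 2 each [ 1.4  2.3 48.2]
turn wz (tool) total 0.76
```

```bash
python3 -m inch '[{"claw":-1,"travel":[1.4,2.3,48],"delta_rot":[0,0,0.7]},{"claw":-1,"travel":[1.4,2.3,48],"delta_rot":[0,0,0]},{"claw":-1,"travel":[0,0,0],"delta_rot":[0,0,0]}]'; python3 -c "
from h import *
to(.4588,-.183,.051,66.0)"
```

```text
t: 3.62
ee_pos: [0.4618, -0.1839, 0.1192]
orientation: [0.645, 3.07, -0.002]
ft_force: [-1.1, -0.1, -0.2]
grip_width: 0.997
t 3.62 p [ 0.4618 -0.1839  0.1192] tooly 66.25 tilt(deg about x,y) [-0.    0.28] F [-1.1 -0.1 -0.2] w 84.8
travel [ 3.5 -0.4 68.1] rows 2 each [ 1.7 -0.2 34.1]
turn wz (tool) total 0.25
```

```bash
python3 -m inch '[{"claw":-1,"travel":[2,0,30],"delta_rot":[0,0.2,0]},{"claw":-1,"travel":[1,0,20],"delta_rot":[0,0,0]},{"claw":-1,"travel":[0,0,10],"delta_rot":[0,0,0]},{"claw":-1,"travel":[0,0,5],"delta_rot":[0,0,0]},{"claw":-1,"travel":[0,0,0],"delta_rot":[0,0,0]}]'; python3 -c "
from h import *
to(.4588,-.183,.051,66.0)"
```

```text
t: 4.25
ee_pos: [0.4645, -0.1855, 0.0585]
orientation: [0.64, 3.065, -0.005]
ft_force: [0.5, -0.2, 0.5]
grip_width: 0.999
t 4.25 p [ 0.4645 -0.1855  0.0585] tooly 66.41 tilt(deg about x,y) [-0.06  0.6 ] F [ 0.5 -0.2  0.5] w 84.9
travel [ 6.3 -0.   7.5] rows 1 each [ 6.3 -0.   7.5]
turn wz (tool) total 0.41
```

```bash
python3 -m inch '[{"claw":-1,"travel":[6,0,0],"delta_rot":[0,0.6,0]},{"claw":-1,"travel":[0,0,0],"delta_rot":[0,0,0]}]'; python3 -c "
from h import *
to(.4588,-.183,.051,66.0)"
```

```text
t: 4.5
ee_pos: [0.459, -0.1831, 0.0596]
orientation: [0.642, 3.075, -0.002]
ft_force: [0.9, -0.2, 0.2]
grip_width: 1.001
t 4.5 p [ 0.459  -0.1831  0.0596] tooly 66.42 tilt(deg about x,y) [-0.07  0.04] F [ 0.9 -0.2  0.2] w 85.1
travel [ 0.3 -0.   8.6] rows 1 each [ 0.3 -0.   8.6]
turn wz (tool) total 0.42
```

Centred. Now I'll go down the rest of the way, close, and check.

```bash
python3 -m inch '[{"claw":-1,"travel":[0.5,0,8.5],"delta_rot":[0,0,0.4]},{"claw":-1,"travel":[0,0,0],"delta_rot":[0,0,0]}]'; python3 -c "
from h import *
to(.4588,-.183,.051,66.0)
g=grab('wrist');save(g,'w3.png',s=1.5)"
```

```text
t: 4.75
ee_pos: [0.4586, -0.1829, 0.0509]
orientation: [0.653, 3.072, -0.002]
ft_force: [0.1, -0.5, -0.3]
grip_width: 0.998
t 4.75 p [ 0.4586 -0.1829  0.0509] tooly 65.99 tilt(deg about x,y) [-0.07  0.08] F [ 0.1 -0.5 -0.3] w 84.9
travel [-0.2 -0.  -0.1] rows 1 each [-0.2 -0.  -0.1]
turn wz (tool) total -0.01
```

View pics/w3.png

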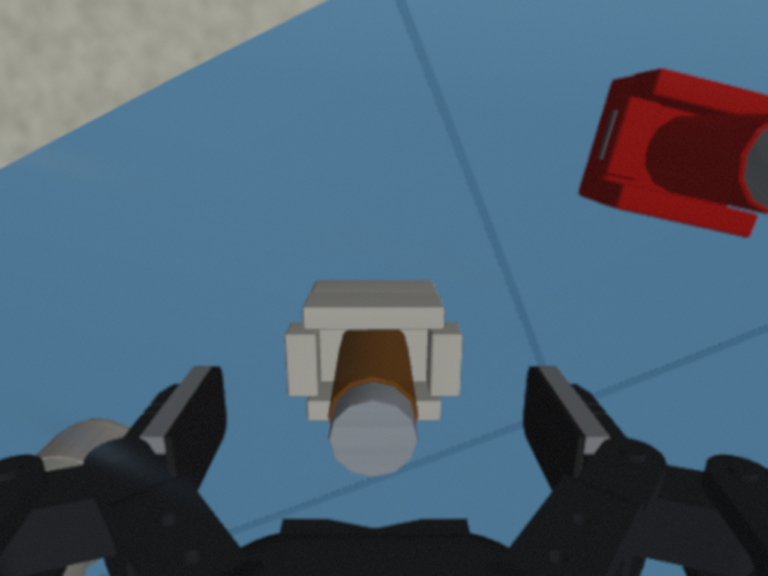

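The vial cap is at (373,430), mid-way between the pads, and the carrier is square to the tool. Closing on it at 40 N.

```bash
python3 -m inch '[{"claw":0.2,"travel":[0,0,0],"delta_rot":[0,0,0]},{"claw":0.5,"travel":[0,0,0],"delta_rot":[0,0,0]},{"claw":0.7,"travel":[0,0,0],"delta_rot":[0,0,0]},{"claw":1,"travel":[0,0,0],"delta_rot":[0,0,0]},{"claw":1,"travel":[0,0,0],"delta_rot":[0,0,0]},{"claw":1,"travel":[0,0,0],"delta_rot":[0,0,0]}]' 40; python3 -c "
from h import *
to(.4588,-.183,.051,66.0)
g=grab('wrist');save(g,'w4.png',s=1.5)"
```

```text
t: 5.55
ee_pos: [0.4589, -0.1831, 0.0513]
orientation: [0.653, 3.071, -0.003]
ft_force: [0.5, 0.0, -0.1]
grip_width: 0.251
t 5.55 p [ 0.4589 -0.1831  0.0513] tooly 66.0 tilt(deg about x,y) [-0.08  0.11] F [ 0.5  0.  -0.1] w 21.3
travel [0.1 0.1 0.3] rows 1 each [0.1 0.1 0.3]
turn wz (tool) total -0.0
```

View pics/w4.png

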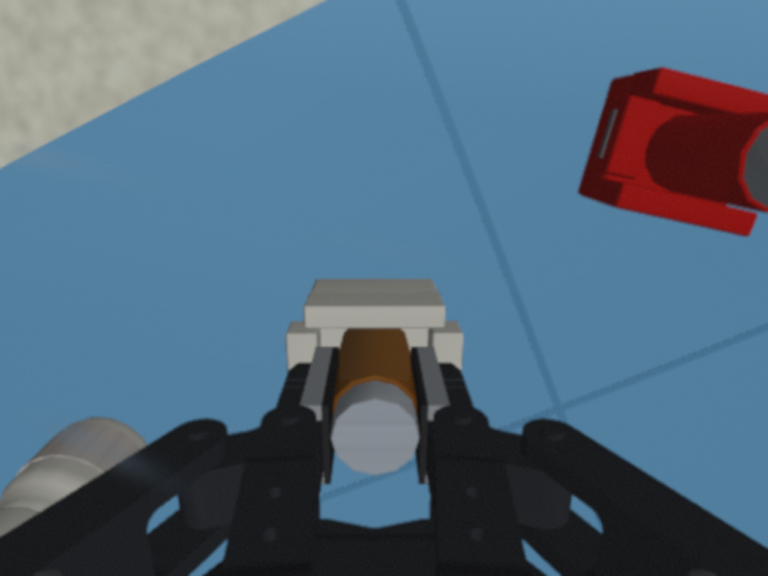

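Gripped; the reading is 21 mm for the 24 mm vial, so the scale isn't exact. Lifting.

```bash
python3 -m inch '[{"claw":1,"travel":[0,0,-10],"delta_rot":[0,0,0]},{"claw":1,"travel":[0,0,-30],"delta_rot":[0,0,0]},{"claw":1,"travel":[0,0,-40],"delta_rot":[0,0,0]},{"claw":1,"travel":[0,0,-40],"delta_rot":[0,0,0]},{"claw":1,"travel":[0,0,0],"delta_rot":[0,0,0]}]'; python3 -c "
from h import *
to(.682,.101,.17,81.7)"
```

```text
t: 6.22
ee_pos: [0.4583, -0.1825, 0.1764]
orientation: [0.653, 3.073, -0.002]
ft_force: [-0.5, -0.0, -3.2]
grip_width: 0.254
t 6.22 p [ 0.4583 -0.1825  0.1764] tooly 66.0 tilt(deg about x,y) [-0.07  0.04] F [-0.5 -0.  -3.2] w 21.6
travel [-89.1 350.    6. ] rows 6 each [-14.8  58.3   1. ]
turn wz (tool) total -15.7
```

```bash
python3 -m inch '[{"claw":1,"travel":[-6,25,0],"delta_rot":[0,0,0]},{"claw":1,"travel":[-10,39,0],"delta_rot":[0,0,0]},{"claw":1,"travel":[-10,39,0],"delta_rot":[0,0,0]},{"claw":1,"travel":[-10,39,0],"delta_rot":[0,0,0]},{"claw":1,"travel":[-10,39,0],"delta_rot":[0,0,0]},{"claw":1,"travel":[-10,39,0],"delta_rot":[0,0,0]},{"claw":1,"travel":[-10,39,0],"delta_rot":[0,0,0]},{"claw":1,"travel":[-10,39,0],"delta_rot":[0,0,0]},{"claw":1,"travel":[-10,39,0],"delta_rot":[0,0,0]},{"claw":1,"travel":[-3,12,0],"delta_rot":[0,0,-5]},{"claw":1,"travel":[0,0,0],"delta_rot":[0,0,-5]},{"claw":1,"travel":[0,0,0],"delta_rot":[0,0,-5.5]}]'; python3 -m inch '[{"claw":1,"travel":[0,0,0],"delta_rot":[0,0,0]}]';python3 -c "
from h import *
to(.682,.101,.10,81.7)"
```

```text
t: 7.72
ee_pos: [0.6829, 0.1107, 0.1621]
orientation: [-0.221, -3.115, 0.003]
ft_force: [-0.4, 0.1, -1.8]
grip_width: 0.255
t: 7.85
ee_pos: [0.6824, 0.1107, 0.1608]
orientation: [-0.221, -3.113, 0.003]
ft_force: [0.5, 0.9, -3.1]
grip_width: 0.252
t 7.85 p [0.6824 0.1107 0.1608] tooly 81.87 tilt(deg about x,y) [-0.2 -1.2] F [ 0.5  0.9 -3.1] w 21.5
travel [-2.2 -9.5 60.8] rows 2 each [-1.1 -4.7 30.4]
turn wz (tool) total 0.17
```

```bash
python3 -m inch '[{"claw":1,"travel":[-1,-5,20],"delta_rot":[-0.2,-1.2,0]},{"claw":1,"travel":[-1,-4.5,20],"delta_rot":[0,0,0]},{"claw":1,"travel":[0,0,20],"delta_rot":[0,0,0]},{"claw":1,"travel":[0,0,0],"delta_rot":[0,0,0]}]';python3 -c "
from h import *
to(.682,.101,.10,81.7)"
```

```text
t: 8.35
ee_pos: [0.6814, 0.1004, 0.0969]
orientation: [-0.238, -3.13, 0.001]
ft_force: [0.7, -0.2, -1.7]
grip_width: 0.257
t 8.35 p [0.6814 0.1004 0.0969] tooly 81.29 tilt(deg about x,y) [-0.03 -0.15] F [ 0.7 -0.2 -1.7] w 21.8
travel [-0.5  0.7 -3.1] rows 1 each [-0.5  0.7 -3.1]
turn wz (tool) total -0.41
```

```bash
python3 -m inch '[{"claw":1,"travel":[-0.5,0.7,0],"delta_rot":[0,-0.1,-0.4]},{"claw":1,"travel":[0,0,0],"delta_rot":[0,0,0]}]';python3 -c "
from h import *
to(.682,.101,.063,81.7)
g=grab('wrist');save(g,'w5.png',s=1.5);keep(g,'w5.pkl')
g=grab('scene');save(g,'s5.png',(200,150,350,250),5)"
```

```text
t: 8.6
ee_pos: [0.6824, 0.101, 0.098]
orientation: [0.229, 3.133, -0.001]
ft_force: [0.4, 0.1, -1.2]
grip_width: 0.258
t 8.6 p [0.6824 0.101  0.098 ] tooly 81.62 tilt(deg about x,y) [-0.02  0.02] F [ 0.4  0.1 -1.2] w 21.9
travel [ 0.4 -0.1 35. ] rows 1 each [ 0.4 -0.1 35. ]
turn wz (tool) total -0.08
```

View pics/w5.png

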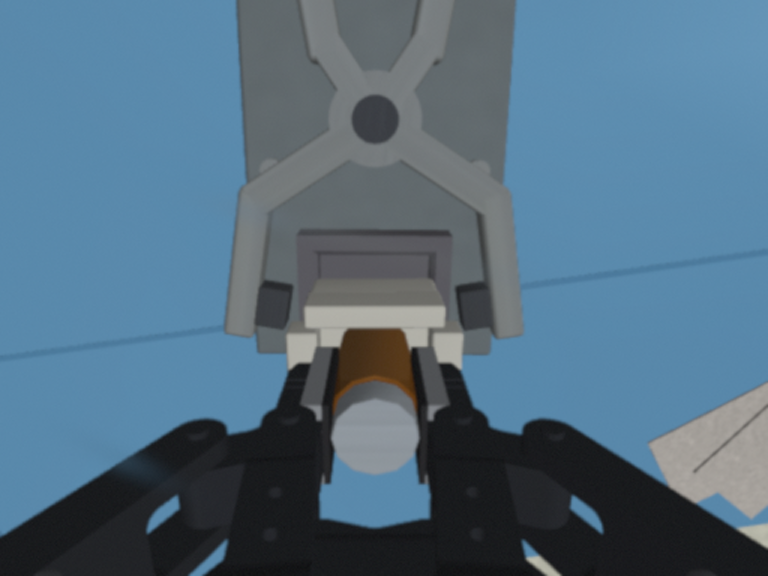

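View pics/s5.png

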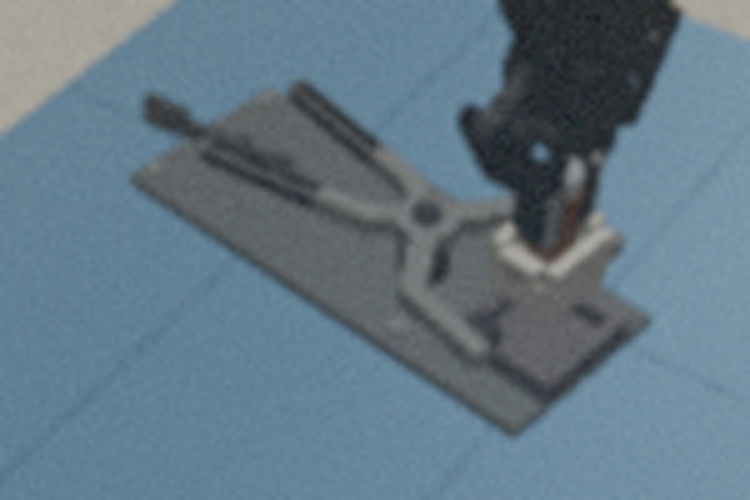

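```bash
python3 - <<'E'
from h import *
g=load('w5.pkl');C=lambda u,v:((u+.5)/1.5-.5,(v+.5)/1.5-.5)
u=np.array([np.cos(np.radians(-8.3)),np.sin(np.radians(-8.3))])
pv=atz(g,*C(375,119),.049);print('pivot',pv,'nest',pv[:2]+.075*u)
e=(atz(g,*C(300,235),.022)+atz(g,*C(450,235),.022))/2;print('edge->nest',e[:2]+.030*u)
# carrier top near edge (z=.098-.051+.032=.079): image (305,308),(443,308); far side of top face = nearer camera
a=atz(g,*C(305,307),.079);b=atz(g,*C(444,307),.079);print('rail near-edge mid',(a+b)/2,np.linalg.norm(a-b),'carrier',(a+b)[:2]/2+.020*u)
E
```

```text
pivot [0.60798969 0.11224693 0.049     ] nest [0.68220412 0.10142022]
edge->nest [0.68227802 0.10138006]
rail near-edge mid [0.66349727 0.10391387 0.079     ] 0.0429821297562472 carrier [0.68328779 0.10102675]
```

```bash
python3 -m inch '[{"claw":1,"travel":[0.7,0.2,8],"delta_rot":[0,0,0]},{"claw":1,"travel":[0,0,6],"delta_rot":[0,0,0]},{"claw":1,"travel":[0,0,5],"delta_rot":[0,0,0]},{"claw":1,"travel":[0,0,0],"delta_rot":[0,0,0]}]';python3 -c "
from h import *
to(.6820,.1013,.063,81.7)"
```

```text
t: 9.2
ee_pos: [0.6817, 0.1014, 0.078]
orientation: [0.23, 3.132, -0.0]
ft_force: [-0.4, 0.0, -2.4]
grip_width: 0.252
t 9.2 p [0.6817 0.1014 0.078 ] tooly 81.62 tilt(deg about x,y) [-0.01  0.05] F [-0.4  0.  -2.4] w 21.4
travel [-0.3 -0.1 15. ] rows 1 each [-0.3 -0.1 15. ]
turn wz (tool) total -0.08
```

```bash
python3 -m inch '[{"claw":1,"travel":[0,0,4],"delta_rot":[0,0,0]},{"claw":1,"travel":[0,0,3],"delta_rot":[0,0,0]},{"claw":1,"travel":[0,0,3],"delta_rot":[0,0,0]},{"claw":1,"travel":[0,0,0],"delta_rot":[0,0,0]}]';python3 -c "
from h import *
to(.6820,.1013,.063,81.7)"
```

```text
t: 9.7
ee_pos: [0.6819, 0.1014, 0.0674]
orientation: [0.23, 3.132, -0.0]
ft_force: [0.3, 0.9, -1.6]
grip_width: 0.253
t 9.7 p [0.6819 0.1014 0.0674] tooly 81.62 tilt(deg about x,y) [-0.01  0.06] F [ 0.3  0.9 -1.6] w 21.5
travel [-0.1 -0.1  4.4] rows 1 each [-0.1 -0.1  4.4]
turn wz (tool) total -0.08
```

In the pocket with no contact force. Lowering in small steps until it touches the floor.

```bash
python3 -m inch '[{"claw":1,"travel":[0,0,2],"delta_rot":[0,0,0]},{"claw":1,"travel":[0,0,1.5],"delta_rot":[0,0,0]},{"claw":1,"travel":[0,0,0],"delta_rot":[0,0,0]}]'; python3 -m inch '[{"claw":1,"travel":[0,0,1],"delta_rot":[0,0,0]},{"claw":1,"travel":[0,0,0],"delta_rot":[0,0,0]}]';python3 -c "
from h import *
to(.6820,.1013,.063,81.7)"
```

```text
t: 10.07
ee_pos: [0.682, 0.1014, 0.0638]
orientation: [0.23, 3.132, -0.0]
ft_force: [-0.4, -0.7, -1.1]
grip_width: 0.252
t: 10.32
ee_pos: [0.6822, 0.1013, 0.0634]
orientation: [0.229, 3.131, -0.0]
ft_force: [-0.6, -0.4, -1.7]
grip_width: 0.258
t 10.32 p [0.6822 0.1013 0.0634] tooly 81.62 tilt(deg about x,y) [-0.    0.12] F [-0.6 -0.4 -1.7] w 21.9
travel [ 0.2 -0.1  0.4] rows 1 each [ 0.2 -0.1  0.4]
turn wz (tool) total -0.08
```

```bash
python3 -m inch '[{"claw":1,"travel":[0,0,1],"delta_rot":[0,0,0]},{"claw":1,"travel":[0,0,0],"delta_rot":[0,0,0]}]';python3 -m inch '[{"claw":1,"travel":[0,0,1],"delta_rot":[0,0,0]},{"claw":1,"travel":[0,0,0],"delta_rot":[0,0,0]}]'
```

```text
t: 10.58
ee_pos: [0.6824, 0.1013, 0.0634]
orientation: [0.229, 3.13, -0.0]
ft_force: [0.4, -0.0, -1.5]
grip_width: 0.253
t: 10.82
ee_pos: [0.6826, 0.1012, 0.0633]
orientation: [0.229, 3.129, -0.0]
ft_force: [0.6, -0.7, -1.2]
grip_width: 0.254
```

```bash
python3 -m inch '[{"claw":1,"travel":[0.5,0,2.5],"delta_rot":[0,0.2,0]},{"claw":1,"travel":[0,0,0],"delta_rot":[0,0,0]}]';python3 - <<'E'
from h import *
to(.6820,.1013,.063,81.7)
g=grab('wrist');save(g,'w6.png',(150,120,350,300),4)
E
```

```text
t: 11.08
ee_pos: [0.683, 0.1011, 0.0635]
orientation: [0.229, 3.13, 0.0]
ft_force: [0.2, 0.2, -1.4]
grip_width: 0.254
t 11.07 p [0.683  0.1011 0.0635] tooly 81.62 tilt(deg about x,y) [0.03 0.2 ] F [ 0.2  0.2 -1.4] w 21.6
travel [1.1 0.1 0.5] rows 1 each [1.1 0.1 0.5]
turn wz (tool) total -0.08
```

View pics/w6.png

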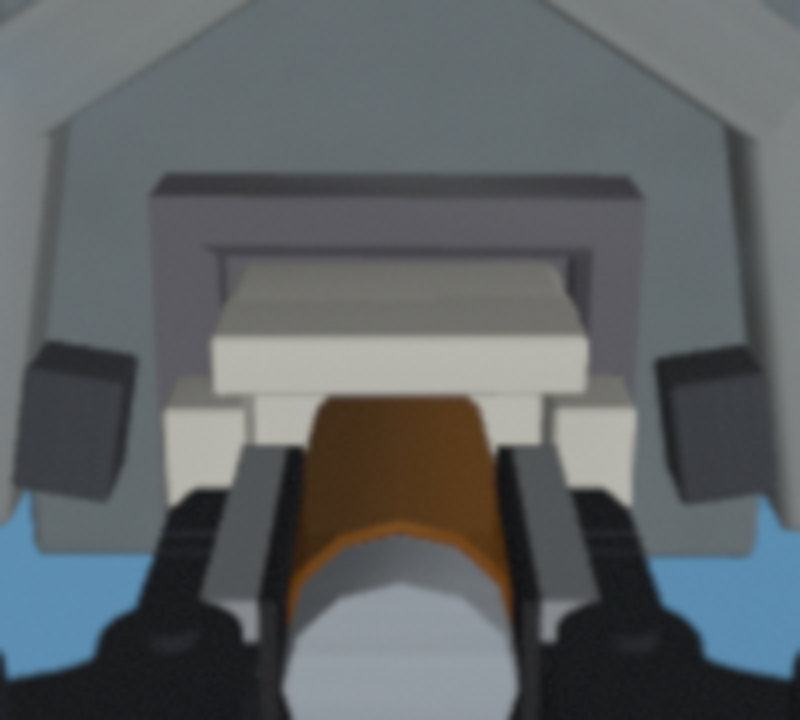

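```bash
python3 -c "
from h import *
s=robot.observe();print(s['joint_pos'].round(4),s['effort'].round(1),s['ft_torque'].round(2))"
python3 -m inch '[{"claw":1,"travel":[1,0,-1],"delta_rot":[0,0.2,0]},{"claw":1,"travel":[0,0,0],"delta_rot":[0,0,0]}]';python3 -c "
from h import *
s=robot.observe();print(s['joint_pos'].round(4),s['effort'].round(1),s['ft_torque'].round(2))
to(.6820,.1013,.063,81.7)"
```

```text
[ 5.1500e-02  7.7970e-01  1.5328e+00 -3.0000e-04  8.2560e-01 -1.3729e+00] [ -0.  -74.9 -21.    0.    0.1  -0. ] [-0.01 -0.06  0.01]
t: 11.38
ee_pos: [0.6817, 0.1013, 0.0634]
orientation: [-0.23, -3.132, -0.001]
ft_force: [0.3, -0.5, -2.0]
grip_width: 0.252
[ 5.1600e-02  7.7950e-01  1.5332e+00  9.0000e-04  8.3040e-01 -1.3735e+00] [ -0.  -75.5 -21.4   0.    0.   -0. ] [-0.01  0.   -0.02]
t 11.38 p [0.6817 0.1013 0.0634] tooly 81.62 tilt(deg about x,y) [ 0.02 -0.09] F [ 0.3 -0.5 -2. ] w 21.4
travel [-0.3  0.   0.4] rows 1 each [-0.3  0.   0.4]
turn wz (tool) total -0.08
```

```bash
python3 -m inch '[{"claw":1,"travel":[0,0,3],"delta_rot":[0,0,0]}]';python3 -c "
from h import *
s=robot.observe();print(s['joint_pos'].round(4),s['effort'].round(1),s['ft_torque'].round(2))
to(.6820,.1013,.063,81.7)"
```

```text
t: 11.5
ee_pos: [0.682, 0.1013, 0.063]
orientation: [-0.229, -3.133, -0.001]
ft_force: [-15.6, -2.5, 47.0]
grip_width: 0.257
[ 5.1500e-02  7.8000e-01  1.5333e+00  6.0000e-04  8.2860e-01 -1.3735e+00] [  0.5 -44.8 -17.    0.3  -3.9  -0. ] [-0.39  2.66 -0.04]
t 11.5 p [0.682  0.1013 0.063 ] tooly 81.63 tilt(deg about x,y) [ 0.02 -0.02] F [-15.6  -2.5  47. ] w 21.8
travel [-0.   0.1  0. ] rows 1 each [-0.   0.1  0. ]
turn wz (tool) total -0.07
```

z = 0.063 is exactly the expected seated height, and a 3 mm push gives floor reaction, so it is home. I'll relax and open.

```bash
python3 -m inch '[{"claw":1,"travel":[0,0,0],"delta_rot":[0,0,0]},{"claw":0.3,"travel":[0,0,0],"delta_rot":[0,0,0]},{"claw":0,"travel":[0,0,0],"delta_rot":[0,0,0]},{"claw":-0.4,"travel":[0,0,0],"delta_rot":[0,0,0]},{"claw":-0.4,"travel":[0,0,0],"delta_rot":[0,0,0]}]' 20;python3 - <<'E'
from h import *
to(.6820,.1013,.063,81.7)
g=grab('wrist');save(g,'w7.png',s=1.5);keep(g,'w7.pkl')
E
```

```text
t: 12.12
ee_pos: [0.682, 0.1013, 0.0628]
orientation: [-0.229, -3.133, -0.001]
ft_force: [0.5, -0.3, -0.1]
grip_width: 0.702
t 12.12 p [0.682  0.1013 0.0628] tooly 81.63 tilt(deg about x,y) [ 0.02 -0.03] F [ 0.5 -0.3 -0.1] w 59.7
travel [-0.  -0.  -0.2] rows 1 each [-0.  -0.  -0.2]
turn wz (tool) total -0.07
```

View pics/w7.png

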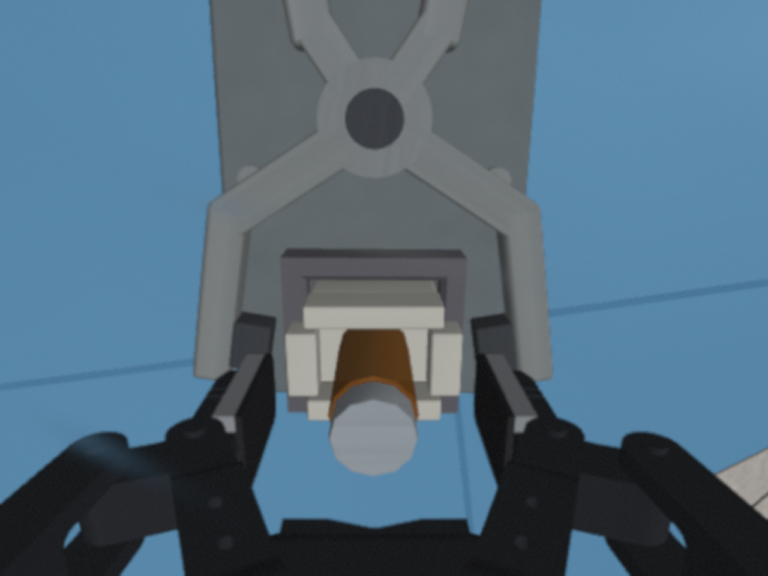

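```bash
python3 -m inch '[{"claw":-0.4,"travel":[0,0,-20],"delta_rot":[0,0,0]},{"claw":-0.4,"travel":[0,0,-40],"delta_rot":[0,0,0]},{"claw":-0.7,"travel":[0,0,-40],"delta_rot":[0,0,0]},{"claw":-1,"travel":[0,0,-20],"delta_rot":[0,0,0]},{"claw":-1,"travel":[0,0,0],"delta_rot":[0,0,0]}]';python3 - <<'E'
from h import *
to(.5239,.1245,.17,81.7)
g=grab('wrist');save(g,'w8.png',s=1.5);keep(g,'w8.pkl')
E
```

```text
t: 12.8
ee_pos: [0.6824, 0.1013, 0.1919]
orientation: [0.229, 3.13, 0.001]
ft_force: [0.5, -1.0, -0.5]
grip_width: 1.006
t 12.8 p [0.6824 0.1013 0.1919] tooly 81.63 tilt(deg about x,y) [0.06 0.16] F [ 0.5 -1.  -0.5] w 85.5
travel [ 1.602e+02 -1.000e-01  2.150e+01] rows 3 each [53.4 -0.   7.2]
turn wz (tool) total -0.07
```

View pics/w8.png

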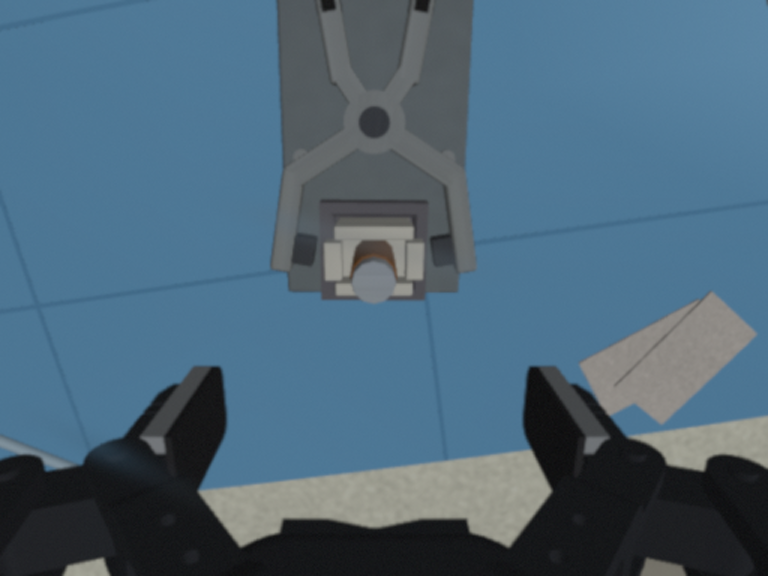

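The carrier stands in the nest, released, with its cap at (374,282). Moving above the squeeze point.

```bash
python3 -m inch '[{"claw":-1,"travel":[40,0,0],"delta_rot":[0,0,0]},{"claw":-1,"travel":[40,0,0],"delta_rot":[0,0,0]},{"claw":-1,"travel":[40,0,0],"delta_rot":[0,0,0]},{"claw":-1,"travel":[40,0,0],"delta_rot":[0,0,0]},{"claw":-1,"travel":[0,0,0],"delta_rot":[0,0,0]}]';python3 - <<'E'
from h import *
to(.5239,.1245,.10,81.7)
g=grab('wrist');save(g,'w9.png',s=1.5);keep(g,'w9.pkl')
E
```

```text
t: 13.48
ee_pos: [0.5167, 0.1247, 0.1862]
orientation: [-0.23, -3.127, 0.001]
ft_force: [1.3, -0.3, -0.4]
grip_width: 0.996
t 13.47 p [0.5167 0.1247 0.1862] tooly 81.6 tilt(deg about x,y) [-0.06 -0.33] F [ 1.3 -0.3 -0.4] w 84.7
travel [-7.6  1.  86.2] rows 2 each [-3.8  0.5 43.1]
turn wz (tool) total -0.1
```

View pics/w9.png

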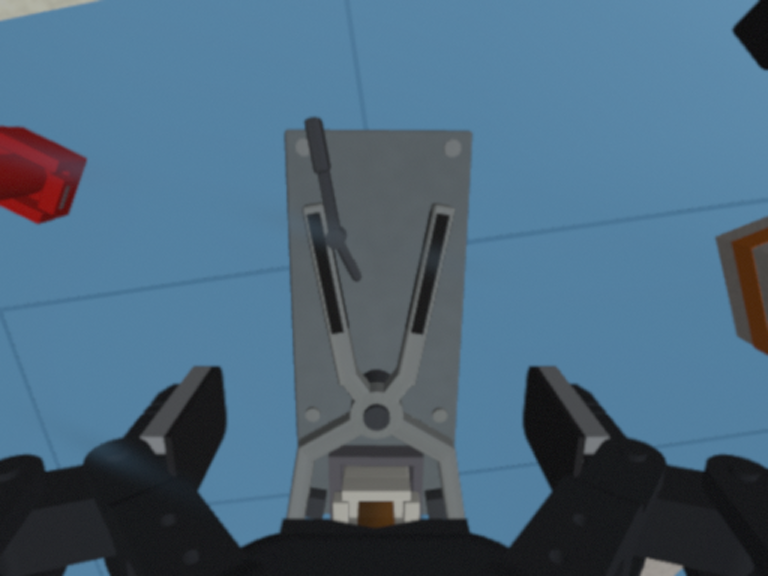

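```bash
python3 -m inch '[{"claw":-1,"travel":[-4,0.5,40],"delta_rot":[-0.05,-0.3,0]},{"claw":-1,"travel":[-4,0.5,40],"delta_rot":[0,0,0]},{"claw":-1,"travel":[0,0,0],"delta_rot":[0,0,0]}]';python3 - <<'E'
from h import *
to(.5239,.1245,.031,81.7)
g=grab('wrist');save(g,'w10.png',s=1.5);keep(g,'w10.pkl')
C=lambda u,v:((u+.5)/1.5-.5,(v+.5)/1.5-.5)
g=load('w9.pkl')
a=atz(g,*C(315,208),.044);b=atz(g,*C(443,208),.044);print(a,b,(a+b)/2,np.linalg.norm(a-b));print(np.array([.608,.1122])-.130*np.array([.9895,-.1444]))
E
```

```text
t: 13.9
ee_pos: [0.5296, 0.124, 0.104]
orientation: [0.231, 3.13, 0.001]
ft_force: [-0.4, 0.2, 0.4]
grip_width: 0.999
t 13.9 p [0.5296 0.124  0.104 ] tooly 81.54 tilt(deg about x,y) [0.04 0.18] F [-0.4  0.2  0.4] w 84.9
travel [ 6.  -0.4 73. ] rows 2 each [ 3.  -0.2 36.5]
turn wz (tool) total -0.16
[0.48020763 0.09786973 0.044     ] [0.49018609 0.16558584 0.044     ] [0.48519686 0.13172779 0.044     ] 0.06844736025529347
[0.479365 0.130972]
```

View pics/w10.png

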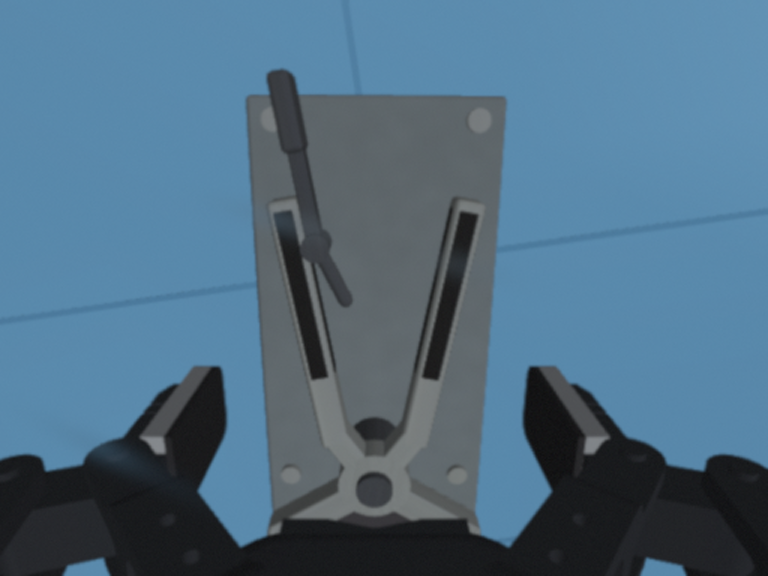

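```bash
python3 -m inch '[{"claw":-1,"travel":[4,0,20],"delta_rot":[0,0.2,-0.1]},{"claw":-1,"travel":[3,0,18],"delta_rot":[0,0,0]},{"claw":-1,"travel":[0,0,0],"delta_rot":[0,0,0]}]';python3 - <<'E'
from h import *
to(.5239,.1245,.031,81.7)
E
```

```text
t: 14.32
ee_pos: [0.5264, 0.1252, 0.0708]
orientation: [0.229, 3.125, 0.003]
ft_force: [1.7, -0.1, 0.7]
grip_width: 0.999
t 14.32 p [0.5264 0.1252 0.0708] tooly 81.63 tilt(deg about x,y) [0.16 0.43] F [ 1.7 -0.1  0.7] w 84.9
travel [ 2.7 -1.2 39.8] rows 1 each [ 2.7 -1.2 39.8]
turn wz (tool) total -0.07
```

```bash
python3 -m inch '[{"claw":-1,"travel":[3,-1.2,14],"delta_rot":[0.15,0.5,0]},{"claw":-1,"travel":[2,0,12],"delta_rot":[0,0.1,0]},{"claw":-1,"travel":[0,0,10],"delta_rot":[0,0,0]},{"claw":-1,"travel":[0,0,3],"delta_rot":[0,0,0]},{"claw":-1,"travel":[0,0,0],"delta_rot":[0,0,0]}]';python3 - <<'E'
from h import *
to(.5239,.1245,.031,81.7)
g=grab('wrist');save(g,'w11.png',s=1.5);keep(g,'w11.pkl')
E
```

```text
t: 14.95
ee_pos: [0.5228, 0.1248, 0.0317]
orientation: [-0.229, -3.133, -0.001]
ft_force: [0.4, 0.5, -0.5]
grip_width: 0.994
t 14.95 p [0.5228 0.1248 0.0317] tooly 81.62 tilt(deg about x,y) [ 0.05 -0.01] F [ 0.4  0.5 -0.5] w 84.5
travel [-1.1 -0.1  0.7] rows 1 each [-1.1 -0.1  0.7]
turn wz (tool) total -0.08
```

View pics/w11.png

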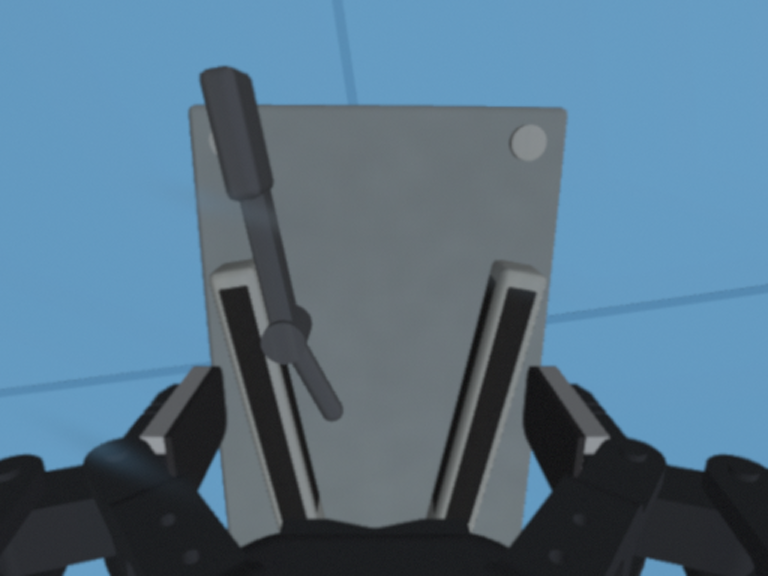

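```bash
python3 -m inch '[{"claw":-0.9,"travel":[0,0,0],"delta_rot":[0,0,0]},{"claw":-0.8,"travel":[0,0,0],"delta_rot":[0,0,0]},{"claw":-0.75,"travel":[0,0,0],"delta_rot":[0,0,0]},{"claw":-0.7,"travel":[0,0,0],"delta_rot":[0,0,0]},{"claw":-0.66,"travel":[0,0,0],"delta_rot":[0,0,0]},{"claw":-0.62,"travel":[0,0,0],"delta_rot":[0,0,0]},{"claw":-0.58,"travel":[0,0,0],"delta_rot":[0,0,0]},{"claw":-0.55,"travel":[0,0,0],"delta_rot":[0,0,0]},{"claw":-0.52,"travel":[0,0,0],"delta_rot":[0,0,0]},{"claw":-0.49,"travel":[0,0,0],"delta_rot":[0,0,0]}]' 20;python3 - <<'E'
from h import *
to(.5239,.1245,.031,81.7)
g=grab('wrist');save(g,'w12.png',s=1.5);keep(g,'w12.pkl')
E
```

```text
t: 16.25
ee_pos: [0.5229, 0.1253, 0.0342]
orientation: [0.229, 3.131, 0.002]
ft_force: [-1.8, 2.4, 3.6]
grip_width: 0.746
t 16.25 p [0.5229 0.1253 0.0342] tooly 81.63 tilt(deg about x,y) [0.1  0.11] F [-1.8  2.4  3.6] w 63.4
travel [-1.1 -0.6  3.2] rows 1 each [-1.1 -0.6  3.2]
turn wz (tool) total -0.07
```

View pics/w12.png

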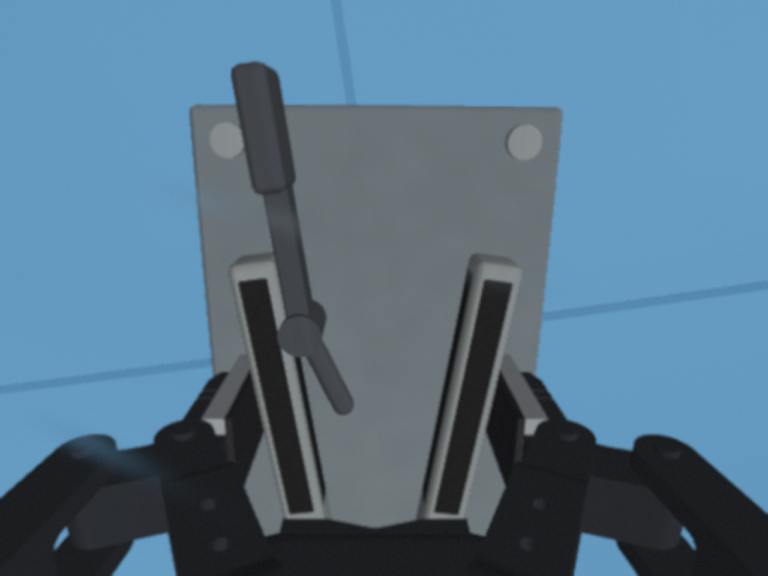

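```bash
python3 -m inch '[{"claw":-0.46,"travel":[0,0,0],"delta_rot":[0,0,0]},{"claw":-0.43,"travel":[0,0,0],"delta_rot":[0,0,0]},{"claw":-0.40,"travel":[0,0,0],"delta_rot":[0,0,0]},{"claw":-0.37,"travel":[0,0,0],"delta_rot":[0,0,0]},{"claw":-0.34,"travel":[0,0,0],"delta_rot":[0,0,0]},{"claw":-0.31,"travel":[0,0,0],"delta_rot":[0,0,0]},{"claw":-0.28,"travel":[0,0,0],"delta_rot":[0,0,0]},{"claw":-0.25,"travel":[0,0,0],"delta_rot":[0,0,0]},{"claw":-0.22,"travel":[0,0,0],"delta_rot":[0,0,0]},{"claw":-0.19,"travel":[0,0,0],"delta_rot":[0,0,0]}]' 20;python3 - <<'E'
from h import *
to(.5239,.1245,.031,81.7)
g=grab('wrist');save(g,'w13.png',s=1.5);keep(g,'w13.pkl')
E
```

```text
t: 17.55
ee_pos: [0.5219, 0.1254, 0.0361]
orientation: [0.228, 3.132, 0.002]
ft_force: [-1.3, 2.2, 3.6]
grip_width: 0.598
t 17.55 p [0.5219 0.1254 0.0361] tooly 81.66 tilt(deg about x,y) [0.09 0.07] F [-1.3  2.2  3.6] w 50.9
travel [-2.1 -0.6  5.1] rows 1 each [-2.1 -0.6  5.1]
turn wz (tool) total -0.04
```

View pics/w13.png

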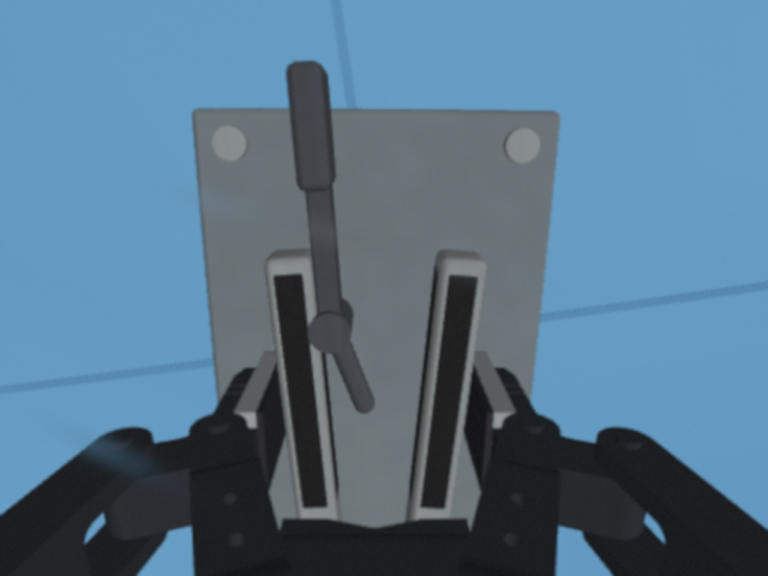

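```bash
python3 -m inch '[{"claw":-0.16,"travel":[0,0,0],"delta_rot":[0,0,0]},{"claw":-0.13,"travel":[0,0,0],"delta_rot":[0,0,0]},{"claw":-0.10,"travel":[0,0,0],"delta_rot":[0,0,0]},{"claw":-0.07,"travel":[0,0,0],"delta_rot":[0,0,0]},{"claw":-0.04,"travel":[0,0,0],"delta_rot":[0,0,0]},{"claw":-0.01,"travel":[0,0,0],"delta_rot":[0,0,0]},{"claw":0.02,"travel":[0,0,0],"delta_rot":[0,0,0]},{"claw":0.04,"travel":[0,0,0],"delta_rot":[0,0,0]},{"claw":0.06,"travel":[0,0,0],"delta_rot":[0,0,0]}]' 20;python3 - <<'E'
from h import *
to(.5239,.1245,.031,81.7)
g=grab('wrist');save(g,'w14.png',s=1.5);keep(g,'w14.pkl')
E
```

```text
t: 18.73
ee_pos: [0.522, 0.1251, 0.0354]
orientation: [0.228, 3.132, 0.002]
ft_force: [-0.1, -0.0, 0.1]
grip_width: 0.471
t 18.73 p [0.522  0.1251 0.0354] tooly 81.66 tilt(deg about x,y) [0.07 0.06] F [-0.1 -0.   0.1] w 40.0
travel [-1.9 -0.3  4.4] rows 1 each [-1.9 -0.3  4.4]
turn wz (tool) total -0.04
```

View pics/w14.png

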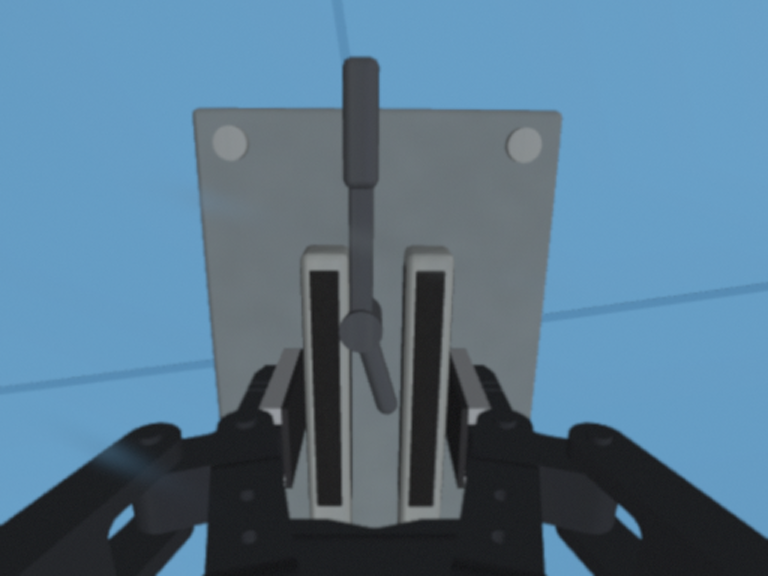

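The force dropped to zero, a gap shows at the pads and the handles are parallel, so it snapped shut. Opening.

```bash
python3 -m inch '[{"claw":-0.2,"travel":[0,0,0],"delta_rot":[0,0,0]},{"claw":-0.5,"travel":[0,0,0],"delta_rot":[0,0,0]},{"claw":-0.8,"travel":[0,0,0],"delta_rot":[0,0,0]},{"claw":-0.8,"travel":[0,0,0],"delta_rot":[0,0,0]},{"claw":-0.8,"travel":[0,0,-30],"delta_rot":[0,0,0]},{"claw":-0.8,"travel":[0,0,-50],"delta_rot":[0,0,0]},{"claw":-0.8,"travel":[0,0,-50],"delta_rot":[0,0,0]},{"claw":-0.8,"travel":[0,0,0],"delta_rot":[0,0,0]}]' 20;python3 - <<'E'
from h import *
to(.682,.1013,.20,81.7)
g=grab('wrist');save(g,'w15.png',s=1.5);keep(g,'w15.pkl')
E
```

```text
t: 19.77
ee_pos: [0.5218, 0.1249, 0.1687]
orientation: [-0.228, -3.133, -0.001]
ft_force: [-0.6, 0.4, 0.4]
grip_width: 0.902
t 19.77 p [0.5218 0.1249 0.1687] tooly 81.66 tilt(deg about x,y) [ 0.04 -0.03] F [-0.6  0.4  0.4] w 76.7
travel [-1.62e+02 -1.00e-01 -3.14e+01] rows 3 each [-54.   -0.  -10.5]
turn wz (tool) total -0.04
```

View pics/w15.png

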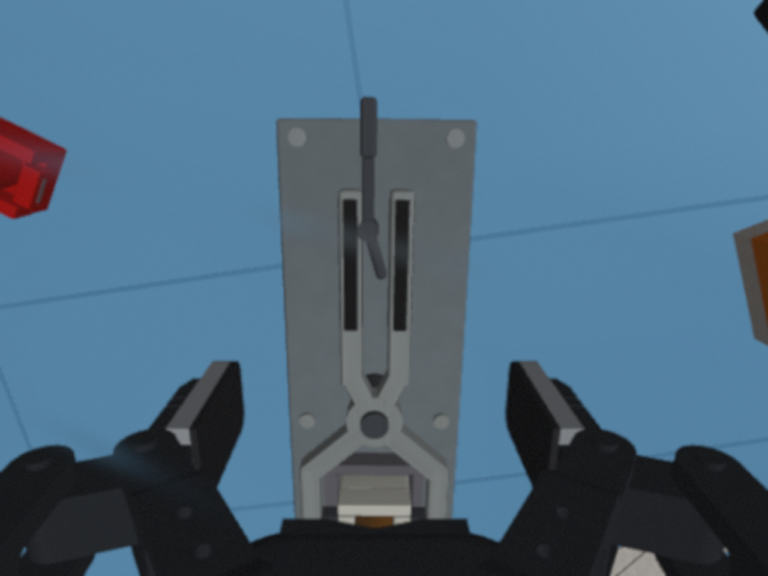

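```bash
python3 -m inch '[{"claw":-0.8,"travel":[-45,0,0],"delta_rot":[0,0,0]},{"claw":-0.8,"travel":[-45,0,0],"delta_rot":[0,0,0]},{"claw":-0.8,"travel":[-30,0,0],"delta_rot":[0,0,0]},{"claw":-0.8,"travel":[0,0,0],"delta_rot":[0,0,0]}]';python3 - <<'E'
from h import *
to(.682,.1013,.20,81.7)
g=grab('wrist');save(g,'w16.png',(160,60,340,260),4);keep(g,'w16.pkl')
E
```

```text
t: 20.32
ee_pos: [0.6406, 0.1068, 0.16]
orientation: [-0.227, -3.122, 0.002]
ft_force: [0.3, 1.0, 0.3]
grip_width: 0.902
t 20.32 p [0.6406 0.1068 0.16  ] tooly 81.68 tilt(deg about x,y) [-0.1  -0.67] F [0.3 1.  0.3] w 76.7
travel [-41.3   0.5 -40.5] rows 1 each [-41.3   0.5 -40.5]
turn wz (tool) total -0.02
```

View pics/w16.png

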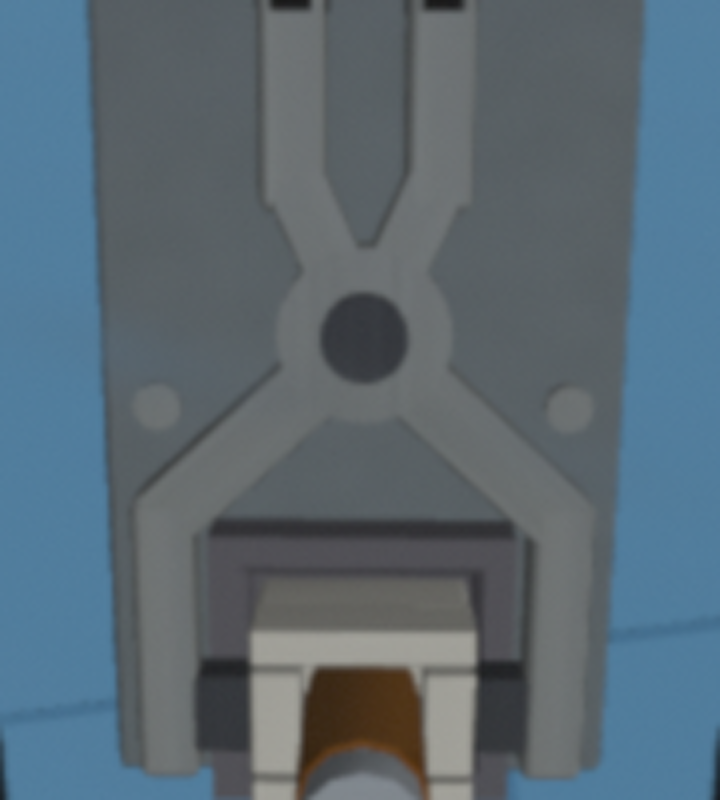

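```bash
python3 - <<'E'
from h import *
g=load('w15.pkl');C=lambda u,v:((u+.5)/1.5-.5,(v+.5)/1.5-.5)
pv=np.array([.608,.1122]);ux=np.array([.9895,-.1444]);uy=np.array([.1444,.9895])
for p in [(369,98),(368,155)]:
    X=atz(g,*C(*p),.049)[:2];print(X,(X-pv)@ux,(X-pv)@uy)
T=pv-.162*ux+.028*uy;print('T',T)
to(*T,.16,81.7)
E
```

```text
[0.43632316 0.13504872] -0.1731735881829622 -0.002181331540484269
[0.46181566 0.13076028] -0.14732950702745704 -0.0027436239700178227
T [0.4517442 0.1632988]
t 20.38 p [0.6394 0.107  0.16  ] tooly 81.69 tilt(deg about x,y) [-0.11 -0.74] F [ 0.6 -0.5 -0.1] w 76.5
travel [193.8  28.6   2.4] rows 4 each [48.5  7.2  0.6]
turn wz (tool) total -0.01
```

```bash
python3 -m inch '[{"claw":-0.3,"travel":[40,6,0],"delta_rot":[-0.1,-0.7,0]},{"claw":0.2,"travel":[40,6,0],"delta_rot":[0,0,0]},{"claw":0.6,"travel":[40,6,0],"delta_rot":[0,0,0]},{"claw":1,"travel":[40,6,0],"delta_rot":[0,0,0]},{"claw":1,"travel":[34,6,0],"delta_rot":[0,0,0]},{"claw":1,"travel":[0,0,0],"delta_rot":[0,0,0]},{"claw":1,"travel":[0,0,0],"delta_rot":[0,0,0]}]' 40;python3 - <<'E'
from h import *
to(.4517,.1633,.038,81.7)
g=grab('wrist');save(g,'w17.png',s=1.5);keep(g,'w17.pkl')
E
```

```text
t: 21.25
ee_pos: [0.4369, 0.1659, 0.1563]
orientation: [-0.224, -3.122, 0.004]
ft_force: [-0.6, 0.5, 0.5]
grip_width: 0.001
t 21.25 p [0.4369 0.1659 0.1563] tooly 81.79 tilt(deg about x,y) [-0.19 -0.62] F [-0.6  0.5  0.5] w 0.1
travel [-1.630e+01 -1.000e-01  1.181e+02] rows 2 each [-8.1 -0.  59. ]
turn wz (tool) total 0.09
```

View pics/w17.png

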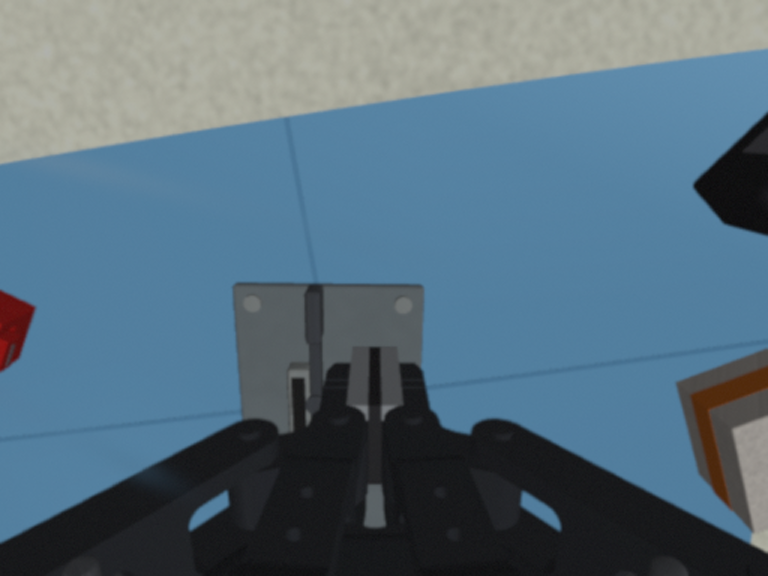

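```bash
python3 -m inch '[{"claw":1,"travel":[-8,0,30],"delta_rot":[-0.2,-0.6,0]},{"claw":1,"travel":[-8,0,30],"delta_rot":[0,0,0]},{"claw":1,"travel":[0,0,0],"delta_rot":[0,0,0]}]';python3 - <<'E'
from h import *
to(.4517,.1633,.037,81.7)
E
```

```text
t: 21.68
ee_pos: [0.4548, 0.1627, 0.0945]
orientation: [0.228, 3.132, 0.001]
ft_force: [-0.7, -0.1, 0.3]
grip_width: 0.001
t 21.68 p [0.4548 0.1627 0.0945] tooly 81.68 tilt(deg about x,y) [0.04 0.07] F [-0.7 -0.1  0.3] w 0.1
travel [ 3.2  0.1 57.5] rows 1 each [ 3.2  0.1 57.5]
turn wz (tool) total -0.02
```

```bash
python3 -m inch '[{"claw":1,"travel":[4,0,20],"delta_rot":[0,0,0]},{"claw":1,"travel":[3,0,18],"delta_rot":[0,0.3,0]},{"claw":1,"travel":[2,0,12],"delta_rot":[0,0.3,0]},{"claw":1,"travel":[0,0,5],"delta_rot":[0,0,0]},{"claw":1,"travel":[0,0,0],"delta_rot":[0,0,0]}]';python3 - <<'E'
from h import *
to(.4517,.1633,.037,81.7)
g=grab('wrist');save(g,'w18.png',s=1.5);keep(g,'w18.pkl')
E
```

```text
t: 22.3
ee_pos: [0.4478, 0.1638, 0.0412]
orientation: [-0.23, -3.127, -0.004]
ft_force: [0.1, -0.6, -0.2]
grip_width: 0.001
t 22.3 p [0.4478 0.1638 0.0412] tooly 81.59 tilt(deg about x,y) [ 0.12 -0.36] F [ 0.1 -0.6 -0.2] w 0.1
travel [-3.9  0.1  4.1] rows 1 each [-3.9  0.1  4.1]
turn wz (tool) total -0.11
```

View pics/w18.png

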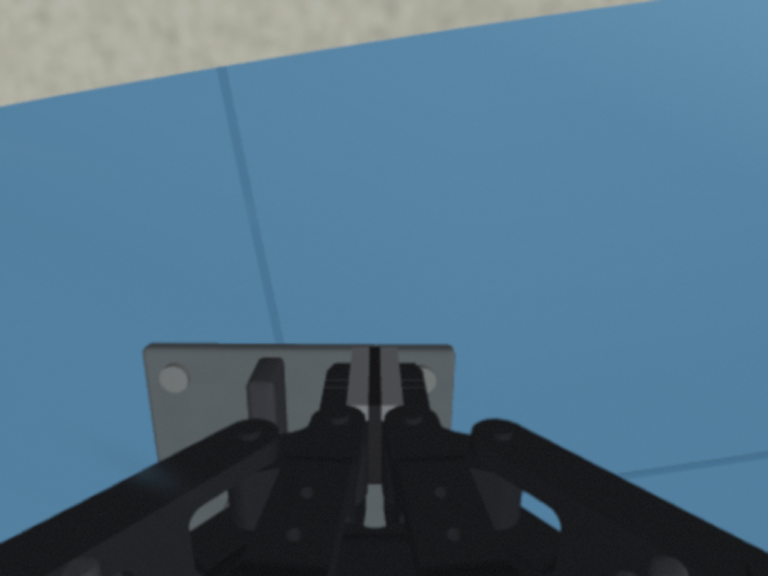

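```bash
python3 -m inch '[{"claw":1,"travel":[-4,0,2],"delta_rot":[0,-0.3,0]},{"claw":1,"travel":[0,-4,0],"delta_rot":[0,0,0]},{"claw":1,"travel":[0,-4,0],"delta_rot":[0,0,0]},{"claw":1,"travel":[0,-4,0],"delta_rot":[0,0,0]},{"claw":1,"travel":[0,-4,0],"delta_rot":[0,0,0]},{"claw":1,"travel":[0,-4,0],"delta_rot":[0,0,0]}]';python3 - <<'E'
from h import *
to(.4477,.1363,.037,81.7)
g=grab('wrist');save(g,'w19.png',(60,180,380,384),2.3);keep(g,'w19.pkl')
E
```

```text
t: 23.1
ee_pos: [0.4495, 0.1424, 0.0402]
orientation: [0.23, 3.131, 0.005]
ft_force: [0.2, 3.3, -1.1]
grip_width: 0.0
t 23.1 p [0.4495 0.1424 0.0402] tooly 81.6 tilt(deg about x,y) [0.17 0.09] F [ 0.2  3.3 -1.1] w 0.0
travel [ 0.9 -6.3  3.2] rows 1 each [ 0.9 -6.3  3.2]
turn wz (tool) total -0.1
```

View pics/w19.png

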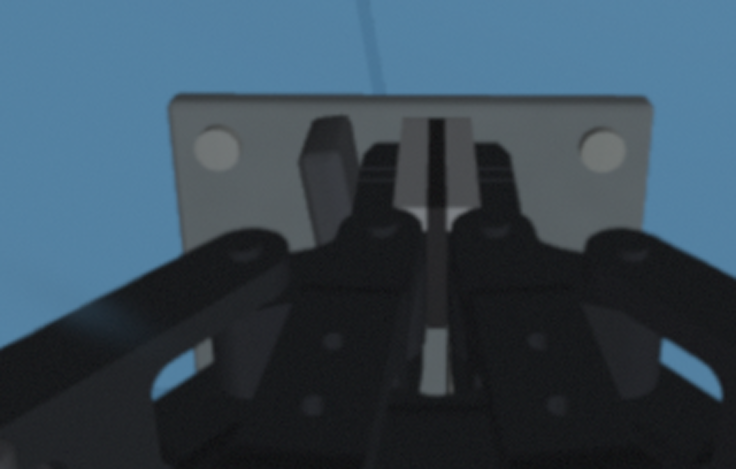

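```bash
python3 -m inch '[{"claw":1,"travel":[0,-4,0],"delta_rot":[0,0,0]},{"claw":1,"travel":[0,-4,0],"delta_rot":[0,0,0]},{"claw":1,"travel":[0,-4,0],"delta_rot":[0,0,0]}]';python3 -m inch '[{"claw":1,"travel":[0,-4,0],"delta_rot":[0,0,0]},{"claw":1,"travel":[0,-4,0],"delta_rot":[0,0,0]}]';python3 - <<'E'
from h import *
to(.4477,.1363,.037,81.7)
g=grab('wrist');save(g,'w20.png',(60,180,380,384),2.3);keep(g,'w20.pkl')
E
```

```text
t: 23.52
ee_pos: [0.4484, 0.1298, 0.0403]
orientation: [0.229, 3.13, 0.005]
ft_force: [1.3, 2.2, -0.6]
grip_width: -0.003
t: 23.78
ee_pos: [0.4468, 0.1211, 0.0402]
orientation: [0.229, 3.13, 0.005]
ft_force: [0.6, 1.5, 0.1]
grip_width: -0.001
t 23.77 p [0.4468 0.1211 0.0402] tooly 81.62 tilt(deg about x,y) [0.18 0.14] F [0.6 1.5 0.1] w -0.1
travel [ 1.3 15.1  3.3] rows 1 each [ 1.3 15.1  3.3]
turn wz (tool) total -0.08
```

View pics/w20.png

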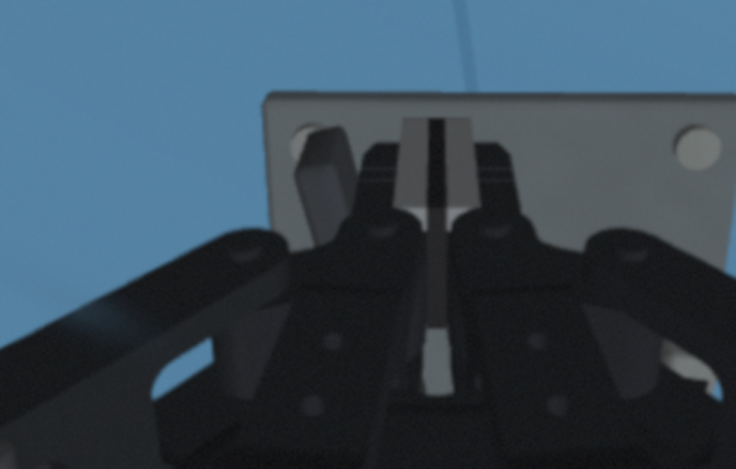

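```bash
python3 -m inch '[{"claw":1,"travel":[0,-4,0],"delta_rot":[0,0,0]},{"claw":1,"travel":[0,-4,0],"delta_rot":[0,0,0]}]';python3 - <<'E'
from h import *
to(.4477,.1363,.037,81.7)
g=grab('wrist');save(g,'w21.png',(60,180,380,384),2.3);keep(g,'w20.pkl')
E
```

```text
t: 24.08
ee_pos: [0.4456, 0.1125, 0.0402]
orientation: [0.23, 3.13, 0.005]
ft_force: [1.0, 2.3, 0.3]
grip_width: -0.002
t 24.07 p [0.4456 0.1125 0.0402] tooly 81.61 tilt(deg about x,y) [0.19 0.16] F [1.  2.3 0.3] w -0.2
travel [ 1.5 23.9  3.3] rows 1 each [ 1.5 23.9  3.3]
turn wz (tool) total -0.09
```

View pics/w21.png

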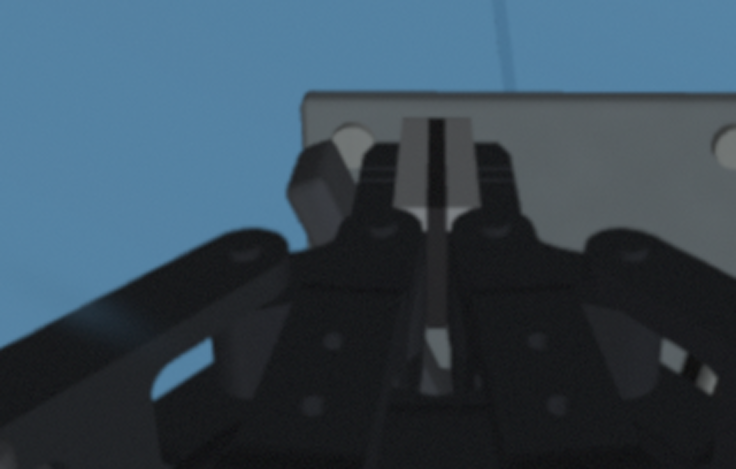

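```bash
python3 -m inch '[{"claw":1,"travel":[0,10,0],"delta_rot":[0,0,0]},{"claw":1,"travel":[0,15,0],"delta_rot":[0,0,0]},{"claw":1,"travel":[0,0,-20],"delta_rot":[0,0,0]},{"claw":1,"travel":[0,0,-40],"delta_rot":[0,0,0]},{"claw":1,"travel":[0,0,-40],"delta_rot":[0,0,0]},{"claw":1,"travel":[-20,0,-30],"delta_rot":[0,0,0]},{"claw":1,"travel":[-40,0,0],"delta_rot":[0,0,0]},{"claw":1,"travel":[-40,0,0],"delta_rot":[0,0,0]},{"claw":1,"travel":[0,0,0],"delta_rot":[0,0,0]}]';python3 - <<'E'
from h import *
to(.682,.1013,.20,81.7)
g=grab('wrist');save(g,'w22.png',s=1.5);keep(g,'w22.pkl')
E
```

```text
t: 25.25
ee_pos: [0.5504, 0.131, 0.1756]
orientation: [0.222, 3.131, 0.004]
ft_force: [-1.5, -0.4, 0.1]
grip_width: 0.001
t 25.25 p [0.5504 0.131  0.1756] tooly 81.9 tilt(deg about x,y) [0.14 0.14] F [-1.5 -0.4  0.1] w 0.1
travel [-134.5  -10.8  -24.1] rows 3 each [-44.8  -3.6  -8. ]
turn wz (tool) total 0.2
```

View pics/w22.png

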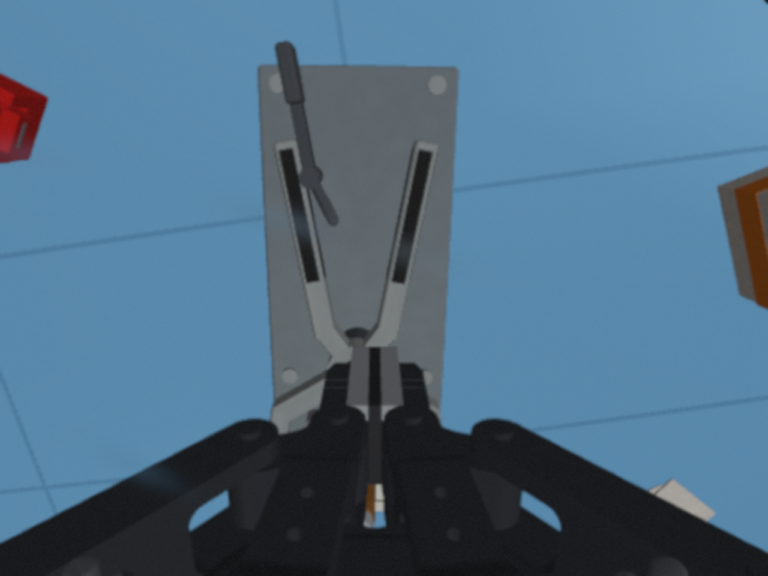

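The pliers are open again and the lever is at rest. Checking the carrier from above.

```bash
python3 -m inch '[{"claw":1,"travel":[-30,-3,-10],"delta_rot":[0,0,0]},{"claw":1,"travel":[-40,-3,-10],"delta_rot":[0,0,0]},{"claw":1,"travel":[-40,-3,0],"delta_rot":[0,0,0]},{"claw":1,"travel":[-30,0,0],"delta_rot":[0,0,0]},{"claw":1,"travel":[0,0,0],"delta_rot":[0,0,0]}]';python3 - <<'E'
from h import *
g=grab('wrist');save(g,'w23.png',(150,60,350,230),4);keep(g,'w23.pkl')
g=grab('scene');save(g,'s23.png',s=1.5)
E
```

```text
t: 25.92
ee_pos: [0.6847, 0.1074, 0.1949]
orientation: [-0.214, -3.129, -0.002]
ft_force: [-0.9, -0.0, 0.5]
grip_width: -0.003
```

View pics/w23.png

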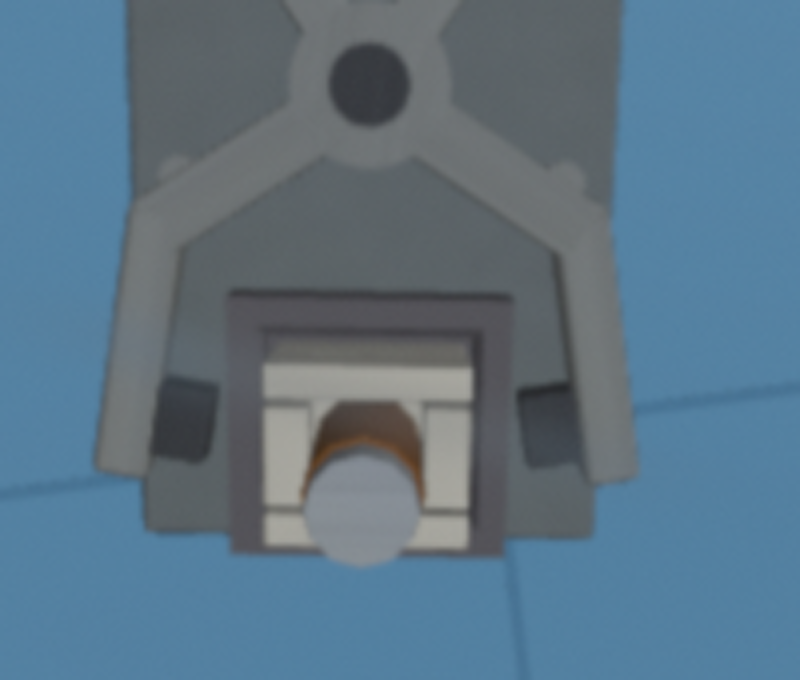

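View pics/s23.png

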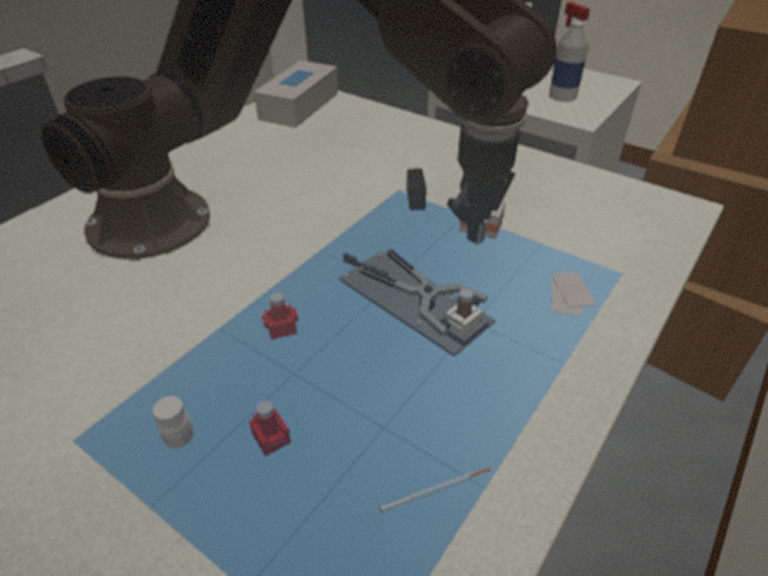

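The pliers are open, both latches are flush, the carrier stands upright in the nest (cap at (362,505) in the crop), and the jar, carton and clock haven't moved. Handing in.

```bash
python3 -c "
from plant import robot
print(robot.finish_job())"
```

```text
the job is handed in; nothing more can be done
None
```

The job is handed in at about 26 s of the 64 s allowed. I received no verdict, so what follows rests on my own readings.

I set the white vial carrier in the nest and let go. I squeezed the handles slowly at the 20 N grip setting until they snapped shut, then let go. I pushed the lever tail sideways with the closed fingers, and the pliers sprang open.

- **Seating:** the tool stopped at 0.063 m, the height expected with the carrier fully home. One 3 mm test push there pressed the carrier onto the nest floor with about 47 N at the wrist. That is under the 120 N wrist limit and went through the fingers, but it was more than I meant to apply.
- **Locking:** in the pictures the handles were parallel and clear of the fingers, and both latches were flush. I did not measure the force on each handle directly.
- **Release:** I did not see the moment the pliers sprang open. I worked it out from the lever travel, then confirmed in the next picture that the pliers were open and the lever at rest.
- **Final state:** the last pictures show the carrier upright in the nest with both latches flush, and the gripper clear of everything. The jar, carton and clock look unmoved to the eye; I did not measure them.

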